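Hang up the marker caddy and pack the sample crate

ROBOT

A 7-joint arm with a two-finger parallel gripper is mounted at the origin on the work surface. World frame = base frame: x ahead of the robot, y to its left, z up, the work surface at z = 0. Lengths are in m, angles in rad, forces in N, time in s.
With the tool pointing down it reaches from about 0.35 to 0.9 m from the base axis. Payload 7.2 kg.
Tool frame: the origin (TCP) lies on the front face of the gripper's body, between the roots of the fingers; the fingertips stand 80 mm ahead of it and the grasp point (between the pads) lies 61 mm ahead of it (robot.hold_point_z is the distance from the TCP to the grasp point, in m); z points along the fingers, y is the direction in which the jaws open and shut (so a half turn about z gives the same grasp; the last joint's range is limited). The gripper opens to 88 mm and grips with 3 to 60 N. Pads are 20 mm wide; open, the fingers measure 115 mm over their backs; the gripper's body (75 mm by 178 mm) begins 61 mm behind the grasp point.
Start: joints at [-1.184, 0.411, -0.013, 1.596, 0.006, 1.134, -0.082], TCP at [0.275, 0.561, 0.303] pointing down, gripper open.
Joint ranges: [-2.95, 2.95], [-0.29, 1.99], [-1.47, 1.44], [0.14, 2.54], [-1.03, 4.17], [0.13, 1.85], [-2.86, 2.86]. Speed limits (rad/s): [2.39, 2.39, 3.01, 3.01, 3.14, 3.14, 3.14].

INTERFACE

Orientations are given as a 3x3 rotation matrix whose columns are the frame's x, y, z axes.
In Python, from rig import readout, read_camera, robot gives the robot as it stands.
- The arm moves only by the tool jog_arm, never from a script. Its argument "commands" is a list of rows, each a list of 7 numbers: the shift along the tool's x, y, z normalised to -1 to 1, where 1 is 0.75 m, then the turn, a rotation vector about the tool's x, y, z normalised to -1 to 1, where 1 is 2 rad, then the closure in counts, from 0 (fully open) to 255 (shut). In form: [[x, y, z, rx, ry, rz, gripper], ...]. A call has 1 to 5 rows; each row is the pose to reach, as a shift and turn from the pose measured when the call began, along the tool's axes at that moment; what a row does not reach only later rows make up. A row lasts 1/10 s, in which the tool goes at most 50 mm and 8.59 degrees, less where a joint would pass 70% of its speed; a pose out of reach is approached as far as the arm can. A call with a number of a shift or a turn outside -1 to 1 is refused whole. A call with a gripper value outside its range is refused whole. The fingers move at their own pace and stop on an object; "grip_force" is the grip in N (left out, the last holds). Time passes only in rows, so rows that repeat a pose let the fingers close. It gives the time, the measured TCP pose, the force and the opening at its end, in the units of the state.
- readout.sense(): the state, without advancing time (a new reading comes with each control period).
- read_camera(name): name is "side" or "top" or "wrist"; returns a dict with "frame" (384x512x3 uint8, red, green, blue), "vertical_fov" (degrees; the focal length in pixels is half the picture's height over the tangent of half this angle, whatever the lens; pixels are square), "cx", "cy" (the principal point, pixels), "R" (3x3) and "t" (3): a world point X has camera coordinates R X + t. Camera axes: x right, y down, z forward; pixel columns grow to the right and rows downward; lengths in m; the calibration is good to about 2 mm. A picture is of the moment at which its call begins. There is no depth.
- robot.close_job(): hands the job in, once; it reports no verdict.
The state is a dict: "time": time; "joint_pos": joint angles; "dq": joint speeds; "joint_efforts": joint torques, N m; "ee_pos": TCP position; "tcp_rot": TCP orientation; "contact_force": force on the tool from outside, world axes, zero at the start; "wrist_torque": the same for the moment, N m; "gripper_width": opening from 0.0 (shut) to 1.0 (fully open).
Only numpy, scipy, OpenCV 4.12 (cv2) and the standard library are available. Lean on these libraries where they do the work, as an engineer would, in place of code of your own. Each camera call takes 0.05 s, during which the arm holds its last target.

TASK

The marker caddy has been left standing on the divided crate: first hang it by its handle on the hook of the stand, then stand every loose sample jar and tin from the bench upright in the crate, one to a cell, right down on the cell floor. Lower the containers in rather than dropping them; leave the container that is already packed in its cell, and do not disturb the other things on the bench.

Things in the scene. Friction and masses are not known exactly. Their poses are not given: they have to be found in the camera images.
- crate: Grey plastic divided crate, fixed to the bench: 256 x 256 mm, outer walls 4 mm thick and 45 mm high, floor 4 mm thick, dividers 4 mm thick reaching 39 mm above the bench; nine cells of 80 x 80 mm, 3 along x by 3 along y, centred at x, y = -84, 0, +84 mm. Origin: centre of the underside; axes along the sides.
- caddy: Marker caddy: open steel tray 64 (x) x 120 (y) x 40 mm high, markers in it (part of it), with a rigid arched handle of 10 mm dark round bar in its y-z plane: top bar level from y = -45 to +45 mm, legs at y = +-55 mm, clear opening 79 mm high between tray rim and top bar. About 220 g. Origin: centre of the underside. Starts standing on the crate's dividers.
- caddy_handle (a point): Middle of the top bar of the caddy's handle, on the bar's centreline, 124 mm above the caddy's underside. Axes as the caddy's; the bar runs along y.
- hook: Hook stand, fixed on the robot's left: foot plate 100 x 140 x 12 mm, steel post 20 mm thick and 237 mm tall, and a level round rod 8 mm thick from the post towards the stand's -x, centreline 215 mm above the bench, 115 mm long, then bent up to a tip (x = -128 mm, top 239 mm above the bench). Origin: on the bench, under the post's axis.
- hook_seat (a point): Top of the hook's level rod, halfway along it (65 mm from the post's axis, 219 mm above the bench). Axes as the hook stand's: the rod runs along x and the open tip is at -x.
- jar1: Sample jar: wide amber glass jar 57 mm in diameter, 94 mm tall; the top 26 mm is its white screw cap, equally wide; paper band low on the body; about 240 g, heavy at the bottom. Origin: centre of the underside; z up the jar. Stands loose on the bench to the robot's right; may be absent (None).
- jar2: Sample jar: wide amber glass jar 57 mm in diameter, 94 mm tall; the top 26 mm is its white screw cap, equally wide; paper band low on the body; about 240 g, heavy at the bottom. Origin: centre of the underside; z up the jar. Stands loose on the bench to the robot's right; may be absent (None).
- jar3: Sample jar: wide amber glass jar 57 mm in diameter, 94 mm tall; the top 26 mm is its white screw cap, equally wide; paper band low on the body; about 240 g, heavy at the bottom. Origin: centre of the underside; z up the jar. Stands loose on the bench to the robot's right; may be absent (None).
- tin1: Sample tin: plain steel tin 54 mm in diameter (rims 55), 82 mm tall, straight sides, paper band; about 260 g, heavy at the bottom. Origin: centre of the underside; z up the tin. Stands loose on the bench to the robot's right; may be absent (None).
- tin2: Sample tin: plain steel tin 54 mm in diameter (rims 55), 82 mm tall, straight sides, paper band; about 260 g, heavy at the bottom. Origin: centre of the underside; z up the tin. Stands loose on the bench to the robot's right; may be absent (None).
- tin3: Sample tin: plain steel tin 54 mm in diameter (rims 55), 82 mm tall, straight sides, paper band; about 260 g, heavy at the bottom. Origin: centre of the underside; z up the tin. Stands loose on the bench to the robot's right; may be absent (None).
- packed1: A tin like the others, already standing in a cell of the crate; may be absent (None). Leave it there.
- packed2: A jar like the others, already standing in a cell of the crate; may be absent (None). Leave it there.
- tape: Roll of paper tape lying flat among the containers, 84 mm across, 24 mm high; leave alone. Origin: underside centre.
- stapler: Stapler lying on the bench on the robot's left, near the hook stand, 130 mm long (its y), 30 mm wide, about 55 mm high; leave alone. Origin: underside centre.
- gel: Clear bottle with black cap, 56 mm across, 140 mm tall, beyond and left of the crate; leave alone.
Mind the look-alikes: they are no part of the job. Leave any yellow look-alike of the packed1 alone.

How it is judged:
By the outcome, as a careful person would: the job done as asked, in the order asked, and still so for the second after the job is handed in, with the robot touching nothing.
Of packed1, packed2 only 1 to 2 are there at a start; the rules pass over those that are not, and their reading is None.
Of jar1, jar2, jar3, tin1, tin2, tin3 only 4 to 6 are there at a start; the rules pass over those that are not, and their reading is None.
At some moment in a run one of jar1, jar2, jar3, tin1, tin2, tin3 may be knocked a few centimetres aside while the robot is not near it.
It also fails if it takes over 210 s, if anything falls off the work surface, if the arm or the gripper's body presses on something with over 40 N, if the wrist force passes 120 N, or if a joint passes its speed limit or range.

## Working session

There is one attempt and no reset: what is moved stays moved. The work goes in short steps, Python scripts to look and compute and a tool call to move; the robot and the scene stay as the last step left them, time stands still between calls to the robot, and variables do not carry over. Pictures are saved under pics/ and viewed, and the job is handed in when it is done.

Besides the shell and the picture viewer there is one more tool, called after ">>>" in YAML: its name, and indented under it one key for each argument. jog_arm: Moves the arm, as the interface text tells. Scaled input: -1 to 1 covers 0.75 m each way for a shift and 2 rad each way for a turn. Its arguments: {"type":"object","properties":{"commands":{"type":"array","items":{"type":"array","items":{"type":"number"}}},"grip_force":{"type":"number"}},"required":["commands"]}

```bash
ls; mkdir -p pics
cat > h.py <<'E'
import numpy as np, cv2
from rig import readout, read_camera, robot
def snap(name,fn):
    c=read_camera(name); cv2.imwrite(f'pics/{fn}.png',c['frame'][:,:,::-1]); 
    import pickle; pickle.dump(c,open(f'pics/{fn}.pkl','wb')); return c
def load(fn):
    import pickle; return pickle.load(open(f'pics/{fn}.pkl','rb'))
def f(c): return c['frame'].shape[0]/2/np.tan(np.radians(c['vertical_fov'])/2)
def ray(c,u,v,z):
    R=np.array(c['R']);t=np.array(c['t']); o=-R.T@t
    d=R.T@np.array([(u-c['cx'])/f(c),(v-c['cy'])/f(c),1]); s=(z-o[2])/d[2]; return o+s*d
def proj(c,X):
    p=np.array(c['R'])@np.array(X)+np.array(c['t']); return np.array([c['cx']+f(c)*p[0]/p[2],c['cy']+f(c)*p[1]/p[2]])
def crop(fn,out,u0,v0,u1,v1,k):
    im=cv2.imread(f'pics/{fn}.png')[v0:v1,u0:u1]; cv2.imwrite(f'pics/{out}.png',cv2.resize(im,None,fx=k,fy=k,interpolation=cv2.INTER_CUBIC))
E
python3 - <<'E'
from h import *
np.set_printoptions(precision=4,suppress=True)
for n in ['side','top','wrist']:
    c=snap(n,n+'0'); print(n,c['vertical_fov'],c['cx'],c['cy'],(-np.array(c['R']).T@np.array(c['t'])),np.array(c['R'])[2])
print(readout.sense())
E
```

```text
pics
side 56.935900439775374 256.291266858 193.40215852068516 [ 0.2763 -0.5777  0.9249] [ 0.2393  0.5765 -0.7813]
top 43.50218084584244 240.13133964255607 187.75991378510182 [0.3317 0.0013 1.4439] [ 0.1323  0.0032 -0.9912]
wrist 62.03636276789987 258.77477501092574 195.16278377912286 [0.1996 0.5971 0.3839] [ 0.2718 -0.1352 -0.9528]
{'time': 0.15, 'joint_pos': array([-1.1842,  0.4117, -0.0127,  1.5969,  0.0056,  1.1343, -0.0822]), 'dq': array([ 0.0013, -0.0014,  0.001 , -0.0021, -0.0016, -0.0006, -0.002 ]), 'joint_efforts': array([  0.0022, -58.8333,   0.6429, -29.1292,  -0.0537,   0.0158,
         0.0001]), 'ee_pos': array([0.2744, 0.5612, 0.302 ]), 'tcp_rot': array([[-0.8984,  0.4392, -0.0005],
       [ 0.4392,  0.8984, -0.0012],
       [-0.0001, -0.0013, -1.    ]]), 'contact_force': array([ 0.4424,  0.4185, -0.5736]), 'wrist_torque': array([-0.0159,  0.0249,  0.0547]), 'gripper_width': 0.9996985477527828}
```

View pics/side0.png

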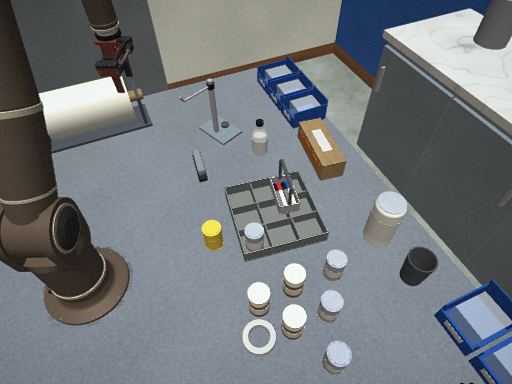

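View pics/top0.png

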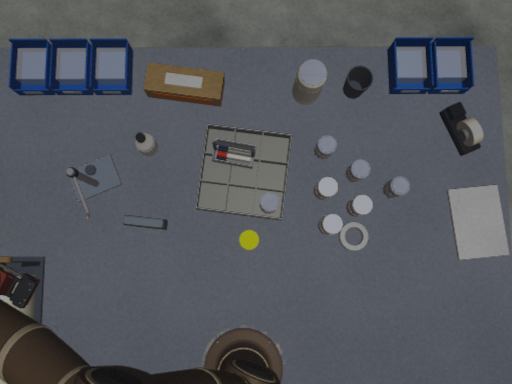

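View pics/wrist0.png

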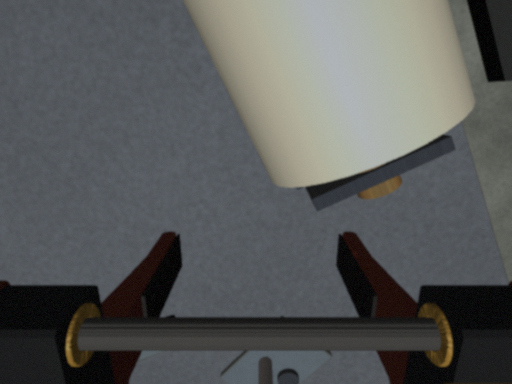

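Run:
```python
from h import *
crop('top0','t1',185,115,305,235,5)
crop('top0','t2',55,120,205,240,5)
crop('top0','t3',300,125,420,260,5)
crop('side0','s1',210,150,340,265,6)
crop('side0','s2',170,70,290,190,5)
```

```text
(no output)
```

View pics/t1.png

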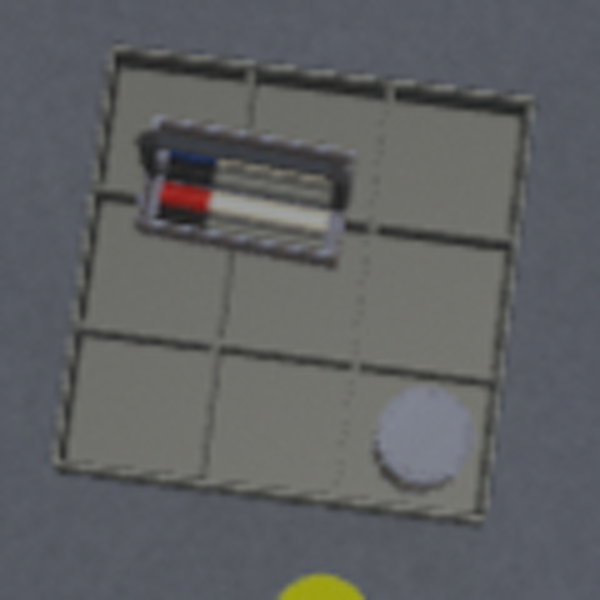

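View pics/t2.png

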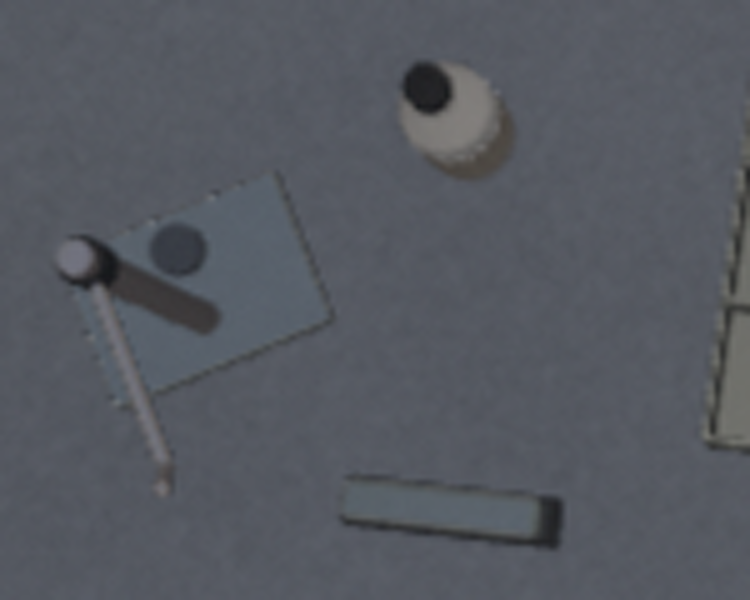

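View pics/t3.png

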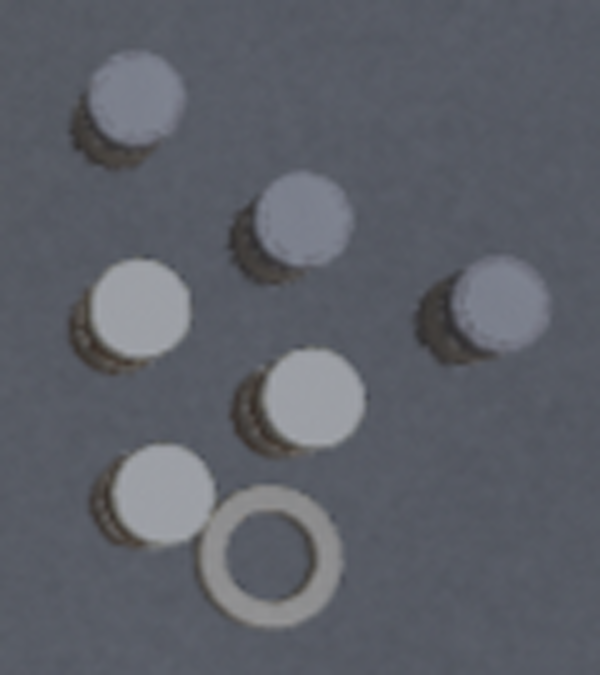

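View pics/s1.png

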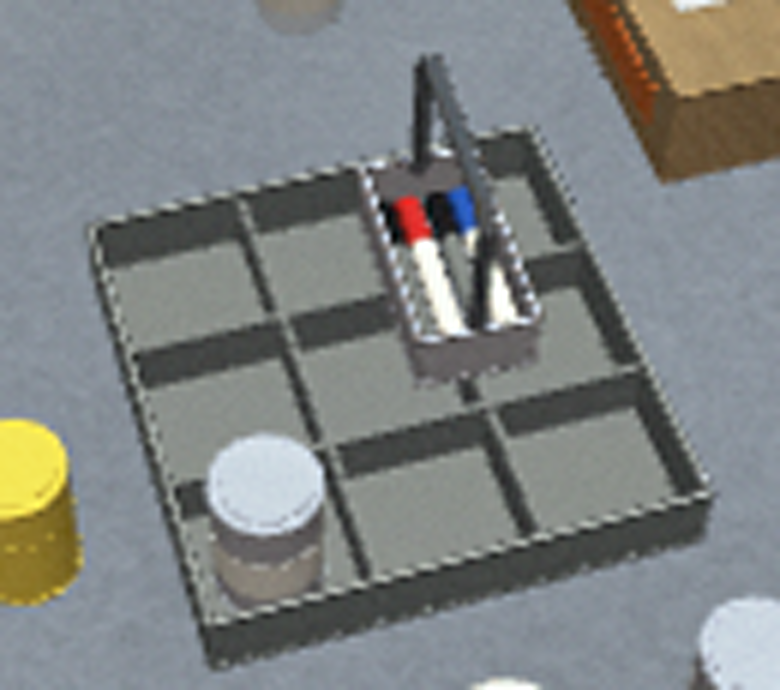

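View pics/s2.png

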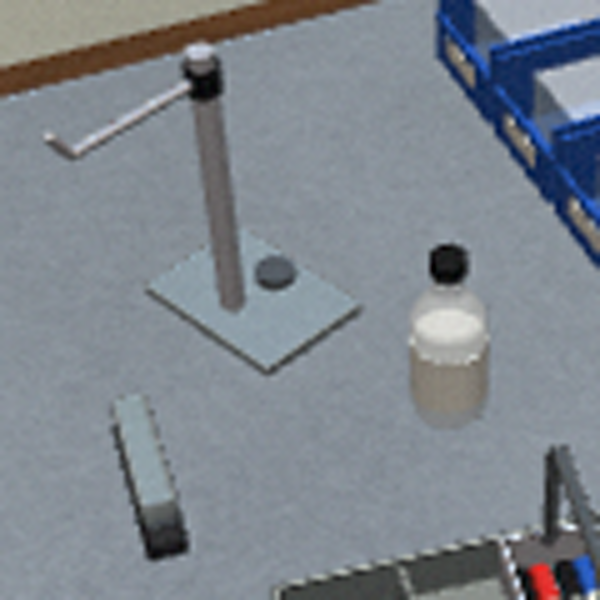

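```bash
cat > m.py <<'E'
from h import *
from scipy.optimize import least_squares
np.set_printoptions(precision=4,suppress=True)
T=load('top0');S=load('side0')
def fit(pts,x0,w=None):
    def X(p,l): c,s=np.cos(p[2]),np.sin(p[2]); return [p[0]+c*l[0]-s*l[1],p[1]+s*l[0]+c*l[1],l[2]]
    def r(p): return np.concatenate([proj(c,X(p,l))-np.array(uv) for c,l,uv in pts])
    o=least_squares(r,x0); return o.x,o.fun
t1=lambda u,v:(185+u/5,115+v/5); t2=lambda u,v:(55+u/5,120+v/5); t3=lambda u,v:(300+u/5,125+v/5)
s1=lambda u,v:(210+u/6,150+v/6); s2=lambda u,v:(170+u/5,70+v/5)
a=.128;z=.045
# crate: +x up, +y left in top
P=[(T,(a,a,z),t1(115,49)),(T,(a,-a,z),t1(534,100)),(T,(-a,-a,z),t1(484,521)),(T,(-a,a,z),t1(55,468)),
   (S,(a,a,z),s1(530,130)),(S,(a,-a,z),s1(712,493)),(S,(-a,-a,z),s1(205,622)),(S,(-a,a,z),s1(90,232))]
x,rr=fit(P,[.6,0,0]);print('crate',x,np.degrees(x[2]),rr.round(1)); CR=x
# caddy: tray rim z=.079 ; handle ends z=.163
P=[(T,(.032,.06,.079),t1(157,118)),(T,(.032,-.06,.079),t1(357,153)),(T,(-.032,-.06,.079),t1(337,265)),(T,(-.032,.06,.079),t1(137,228)),
   (S,(-.032,.06,.079),s1(362,166)),(S,(.032,-.06,.079),s1(542,315)),(S,(-.032,-.06,.079),s1(412,340))]
x,rr=fit(P,[.6,0,0]);print('caddy',x,np.degrees(x[2]),rr.round(1))
for n,uv,c in [('hL',t1(150,135),T),('hR',t1(345,170),T)]: print(n,ray(c,*uv,.163))
for l in [(0,.05,.163),(0,-.05,.163)]:
  c,s=np.cos(x[2]),np.sin(x[2]);W=[x[0]+c*l[0]-s*l[1],x[1]+s*l[0]+c*l[1],l[2]];p=proj(T,W);q=proj(S,W);print((p-[185,115])*5,(q-[210,150])*6)
# hook: post top .237, rod tip
P=[(T,(0,0,.237),t2(75,258)),(T,(-.128,0,.237),t2(164,488)),(S,(0,0,.237),s2(200,53)),(S,(-.128,0,.237),s2(50,136)),
 (S,(-.118,0,.215),s2(75,155)),(T,(0,0,.012),t2(205,318)) ][:5]
x,rr=fit(P,[.6,.4,0]);print('hook',x,np.degrees(x[2]),rr.round(1)); 
c,s=np.cos(x[2]),np.sin(x[2]);print('seat',x[0]-.065*c,x[1]-.065*s)
for n,uv,z in [('tinA',(137,98),.082),('tinB',(304,219),.082),('tinC',(500,304),.082),('jarA',(140,309),.094),('jarB',(314,398),.094),('jarC',(163,494),.094)]: print(n,ray(T,*t3(*uv),z))
print('tape',ray(T,*t3(271,556),.024)); print('packed',ray(T,*t1(424,437),.086))
E
python3 m.py
```

```text
crate [ 0.5689 -0.0067 -0.1298] -7.437468853865013 [-0.7 -1.3  0.7 -0.9  0.6  0.2 -0.8 -0.4 -0.2 -1.   0.1  0.9 -0.4  1.7
 -1.6 -1. ]
caddy [ 0.6169  0.0227 -0.1848] -10.586461784398562 [-0.5 -0.5  0.2 -0.1  0.2 -1.1 -0.7 -1.1 -1.6  0.3 -0.9  1.2  0.1  1. ]
hL [0.6284 0.0736 0.163 ]
hR [ 0.6088 -0.0324  0.163 ]
[153.1194 139.2362] [422.495   59.7583]
[333.9942 172.0108] [479.4066 210.0104]
hook [0.5379 0.4383 0.4061] 23.265312616108197 [-0.1 -1.1  0.1 -1.  -0.4 -0.3 -0.3  0.5 -1.7  1. ]
seat 0.47813599869573453 0.4126742622749365
tinA [ 0.6388 -0.2466  0.082 ]
tinB [ 0.5678 -0.3405  0.082 ]
tinC [ 0.5184 -0.4506  0.082 ]
jarA [ 0.5142 -0.243   0.094 ]
jarB [ 0.4635 -0.3396  0.094 ]
jarC [ 0.4097 -0.2532  0.094 ]
tape [ 0.3773 -0.3288  0.024 ]
packed [ 0.471  -0.0784  0.086 ]
```

```bash
cat > mv.py <<'E'
import sys
from h import *
from scipy.spatial.transform import Rotation as Ro
# usage: mv.py x y z phi_deg
def plan(p,phi):
    s=readout.sense();R=np.array(s['tcp_rot']);c,q=np.cos(np.radians(phi)),np.sin(np.radians(phi))
    Rt=np.array([[-q,c,0],[c,q,0],[0,0,-1]])
    d=R.T@(np.array(p)-s['ee_pos'])/.75; w=Ro.from_matrix(R.T@Rt).as_rotvec()
    print('t',round(s['time'],2),'pos',s['ee_pos'].round(4),'phi',round(np.degrees(np.arctan2(R[1,1],R[0,1])),1),'w',round(s['gripper_width']*88,1),'F',np.array(s['contact_force']).round(1),'q',np.array(s['joint_pos']).round(2))
    print('shift',(d).round(4),'turn',(w/2).round(4), 'dist',np.linalg.norm(d)*.75,'deg',np.degrees(np.linalg.norm(w)))
if __name__=='__main__':
    a=list(map(float,sys.argv[1:])); plan(a[:3],a[3])
E
python3 mv.py 0.274 .50 .40 64; python3 mv.py .60 -0.001 .36 -10.5
```

```text
t 0.15 pos [0.2744 0.5612 0.302 ] phi 63.9 w 88.0 F [ 0.4  0.4 -0.6] q [-1.18  0.41 -0.01  1.6   0.01  1.13 -0.08]
shift [-0.0353 -0.0737 -0.1306] turn [-0.0006  0.     -0.0005] dist 0.11555289543994036 deg 0.09173240671760699
t 0.15 pos [0.2744 0.5612 0.302 ] phi 63.9 w 88.0 F [ 0.4  0.4 -0.6] q [-1.18  0.41 -0.01  1.6   0.01  1.13 -0.08]
shift [-0.7192 -0.4828 -0.0767] turn [-5.000e-04  5.000e-04  6.497e-01] dist 0.6522409563782778 deg 74.4451115652891
```

>>> jog_arm:
  commands:
    - [0, 0, -0.1, 0, 0, 0, 0]
    - [-0.03, -0.03, -0.13, 0, 0, 0, 0]
    - [-0.09, -0.09, -0.13, 0, 0, 0.05, 0]
    - [-0.15, -0.13, -0.13, 0, 0, 0.12, 0]
    - [-0.2, -0.17, -0.13, 0, 0, 0.19, 0]

```text
time: 0.65
ee_pos: [0.3452, 0.3966, 0.3999]
tcp_rot: [[-0.668, 0.745, -0.0], [0.745, 0.668, -0.0], [-0.0, -0.0, -1.0]]
contact_force: [0.8, 0.6, -0.3]
gripper_width: 0.996
```

```bash
python3 mv.py .61 -0.001 .36 -10.5
```

```text
t 0.65 pos [0.3452 0.3966 0.3999] phi 41.9 w 87.6 F [ 0.8  0.6 -0.3] q [-1.04  0.17  0.11  1.7  -0.02  1.28 -0.2 ]
shift [-0.6304 -0.091   0.0534] turn [-1.000e-04  2.000e-04  4.571e-01] dist 0.4793490978256729 deg 52.37865141354146
```

>>> jog_arm:
  commands:
    - [-0.63, -0.09, 0.053, 0, 0, 0.457, 0]
    - [-0.63, -0.09, 0.053, 0, 0, 0.457, 0]
    - [-0.63, -0.09, 0.053, 0, 0, 0.457, 0]
    - [-0.63, -0.09, 0.053, 0, 0, 0.457, 0]
    - [-0.63, -0.09, 0.053, 0, 0, 0.457, 0]

```text
time: 1.15
ee_pos: [0.4835, 0.1891, 0.3791]
tcp_rot: [[0.02, 1.0, 0.0], [1.0, -0.02, -0.0], [-0.0, 0.0, -1.0]]
contact_force: [1.3, 0.1, -0.4]
gripper_width: 1.001
```

```bash
python3 mv.py .614 -0.001 .36 -10.5
```

```text
t 1.15 pos [0.4835 0.1891 0.3791] phi -1.1 w 88.0 F [ 1.3  0.1 -0.4] q [-0.78  0.17  0.36  1.76 -0.06  1.23 -0.42]
shift [-0.2499  0.179   0.0255] turn [0.     0.0001 0.0816] dist 0.2313166503691902 deg 9.353889926309574
```

>>> jog_arm:
  commands:
    - [-0.25, 0.179, 0.0255, 0, 0, 0.082, 0]
    - [-0.25, 0.179, 0.0255, 0, 0, 0.082, 0]
    - [-0.25, 0.179, 0.0255, 0, 0, 0.082, 0]
    - [-0.25, 0.179, 0.0255, 0, 0, 0.082, 0]
    - [-0.25, 0.179, 0.0255, 0, 0, 0.082, 0]

```text
time: 1.65
ee_pos: [0.615, -0.0047, 0.3595]
tcp_rot: [[0.185, 0.983, -0.0], [0.983, -0.185, -0.002], [-0.002, 0.0, -1.0]]
contact_force: [-0.5, 1.0, 0.3]
gripper_width: 0.995
```

```bash
python3 mv.py .614 -0.001 .30 -10.5
python3 - <<'E'
from h import *
snap('wrist','w1'); snap('side','s_1')
E
```

```text
t 1.65 pos [ 0.615  -0.0047  0.3595] phi -10.7 w 87.6 F [-0.5  1.   0.3] q [-0.44  0.37  0.5   1.57 -0.19  1.24 -0.09]
shift [ 0.0047 -0.0022  0.0793] turn [ 0.      0.0008 -0.0017] dist 0.05958756135673225 deg 0.21022081816229293
```

View pics/w1.png

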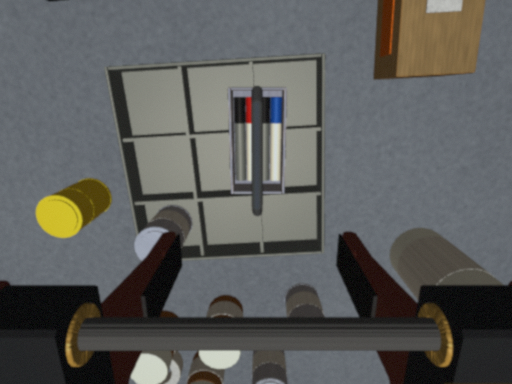

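Run:
```python
from h import *
crop('w1','w1c',100,45,340,270,3)
```

```text
(no output)
```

View pics/w1c.png

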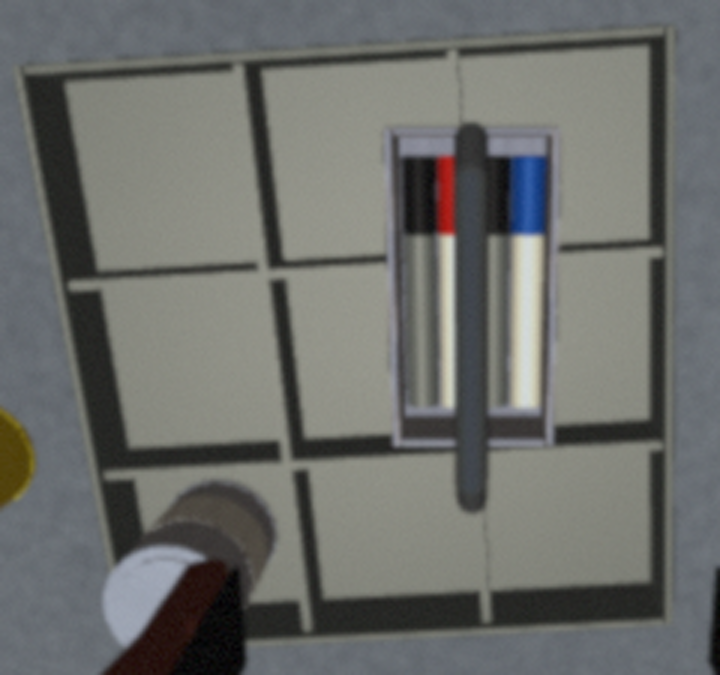

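```bash
cat > m2.py <<'E'
from m import *
W=load('w1'); w=lambda u,v:(100+u/3,45+v/3)
P2=[(W,(-.032,.06,.079),w(386,129)),(W,(.032,.06,.079),w(561,128)),(W,(.032,-.06,.079),w(554,445)),(W,(-.032,-.06,.079),w(394,446))]
print('--');x,rr=fit(P2,[.6,0,0]);print('caddy',x,np.degrees(x[2]),rr.round(1))
print(ray(W,*w(470,160),.163),ray(W,*w(472,490),.163))
a=.128;z=.045
P3=[(W,(-a,a,z),w(22,68)),(W,(a,a,z),w(673,28)),(W,(a,-a,z),w(668,621)),(W,(-.042,.042,.039),w(262,267)),(W,(-.042,-.042,.039),w(288,463))]
x,rr=fit(P3,[.6,0,0]);print('crate',x,np.degrees(x[2]),rr.round(1))
E
python3 m2.py | sed -n '/--/,$p'
```

```text
--
caddy [ 0.62    0.0233 -0.1845] -10.57136433124022 [-0.7 -0.4  0.5 -0.2  0.3  0.5 -0.2  0.3]
[0.6284 0.0727 0.163 ] [ 0.6108 -0.0233  0.163 ]
crate [ 0.5708 -0.0049 -0.1342] -7.691114024686538 [-3.5 -1.9  1.9 -1.2  1.3  2.   0.8  2.3 -0.3  0.6]
```

```bash
python3 mv.py .6155 0.002 .223 -10.5
```

```text
t 1.75 pos [ 0.6151 -0.0066  0.359 ] phi -10.9 w 88.1 F [-0.1 -0.2  0.6] q [-0.44  0.38  0.5   1.57 -0.18  1.24 -0.09]
shift [ 0.012  -0.0016  0.1813] turn [-0.      0.0018 -0.0039] dist 0.13629954440949432 deg 0.4927781736949735
```

>>> jog_arm:
  commands:
    - [0.012, -0.0016, 0.08, 0, 0, -0.004, 100]
    - [0.012, -0.0016, 0.14, 0, 0, -0.004, 130]
    - [0.012, -0.0016, 0.181, 0, 0, -0.004, 130]
    - [0.012, -0.0016, 0.181, 0, 0, -0.004, 130]
    - [0.012, -0.0016, 0.181, 0, 0, -0.004, 130]
  grip_force: 50

```text
time: 2.25
ee_pos: [0.6155, 0.0027, 0.2238]
tcp_rot: [[0.181, 0.983, -0.001], [0.983, -0.181, -0.003], [-0.004, -0.001, -1.0]]
contact_force: [-0.0, -0.2, 1.2]
gripper_width: 0.584
```

```bash
python3 mv.py .6155 0.002 .223 -10.5;python3 - <<'E'
from h import *
snap('wrist','w2')
E
```

```text
t 2.25 pos [0.6155 0.0027 0.2238] phi -10.5 w 51.4 F [-0.  -0.2  1.2] q [-0.41  0.5   0.46  1.73 -0.25  0.98 -0.04]
shift [-0.0009  0.0001  0.0011] turn [-0.0004  0.0018  0.0004] dist 0.00110064780251147 deg 0.2196363840188149
```

View pics/w2.png

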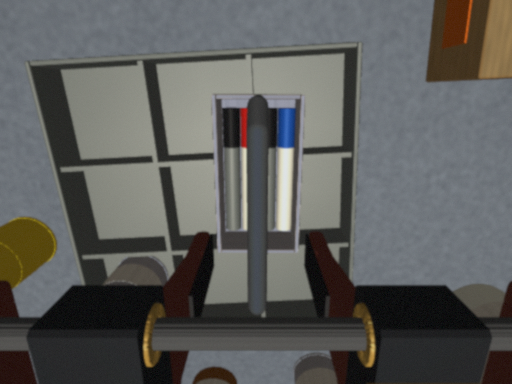

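The bar (u≈258) lies centred between the fingers. Closing.

>>> jog_arm:
  commands:
    - [0, 0, 0, 0, 0, 0, 255]
    - [0, 0, 0, 0, 0, 0, 255]
    - [0, 0, 0, 0, 0, 0, 255]
    - [0, 0, 0, 0, 0, 0, 255]
    - [0, 0, 0, 0, 0, 0, 255]
  grip_force: 55

```text
time: 2.8
ee_pos: [0.6163, 0.0024, 0.2255]
tcp_rot: [[0.182, 0.983, 0.002], [0.983, -0.182, -0.003], [-0.003, 0.002, -1.0]]
contact_force: [-1.3, -1.0, 3.3]
gripper_width: 0.097
```

>>> jog_arm:
  commands:
    - [0, 0, -0.02, 0, 0, 0, 255]
    - [0, 0, -0.06, 0, 0, 0, 255]
    - [0, 0, -0.11, 0, 0, 0, 255]
    - [0, 0, -0.16, 0, 0, 0, 255]
    - [0, 0, -0.16, 0, 0, 0, 255]
  grip_force: 55

```text
time: 3.3
ee_pos: [0.6179, 0.0021, 0.3519]
tcp_rot: [[0.182, 0.983, 0.011], [0.983, -0.182, -0.002], [-0.0, 0.011, -1.0]]
contact_force: [0.3, 0.8, -1.2]
gripper_width: 0.1
```

```bash
python3 mv.py .40 .1 .35 0;python3 - <<'E'
from h import *
snap('wrist','w3'); snap('side','s3')
crop('side3' if 0 else 's3','s3c',180,60,380,210,4)
E
```

```text
t 3.3 pos [0.6179 0.0021 0.3519] phi -10.5 w 8.8 F [ 0.3  0.8 -1.2] q [-0.45  0.38  0.5   1.58 -0.19  1.22 -0.1 ]
shift [ 0.0755 -0.3095 -0.0009] turn [ 0.0053  0.0006 -0.0916] dist 0.23892904202105444 deg 10.51953241005046
```

View pics/w3.png

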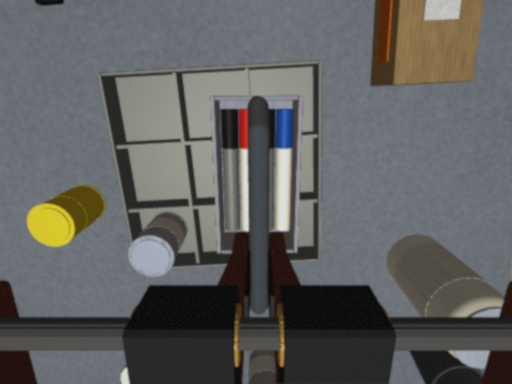

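View pics/s3c.png

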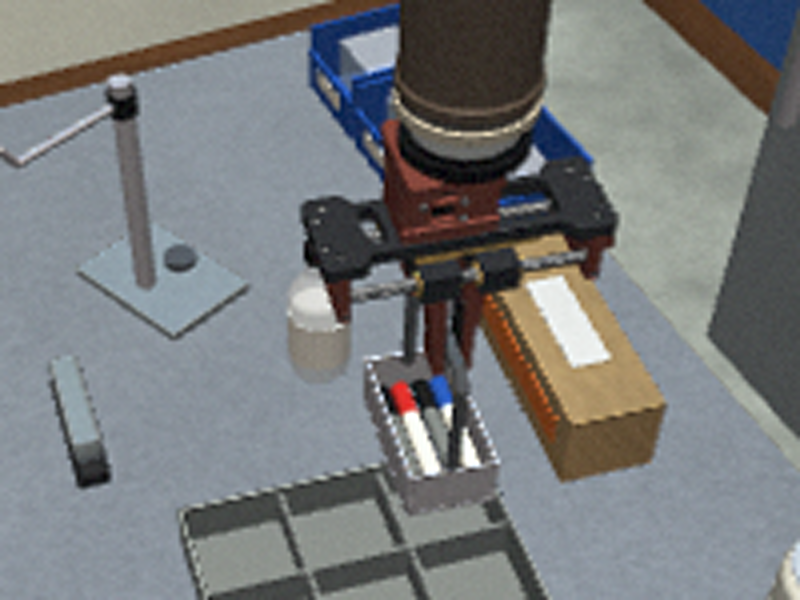

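```bash
python3 mv.py .42 .14 .35 10
```

```text
t 3.4 pos [0.6162 0.0027 0.3468] phi -10.5 w 8.7 F [ 0.9  0.3 -1.9] q [-0.45  0.38  0.5   1.59 -0.19  1.21 -0.09]
shift [ 0.1325 -0.2905 -0.0057] turn [ 0.0017  0.0013 -0.1786] dist 0.23951747229542883 deg 20.463939580096216
```

>>> jog_arm:
  commands:
    - [0.02, -0.05, -0.005, 0, 0, -0.04, 255]
    - [0.06, -0.11, -0.005, 0, 0, -0.08, 255]
    - [0.09, -0.17, -0.005, 0, 0, -0.12, 255]
    - [0.12, -0.23, -0.005, 0, 0, -0.16, 255]
    - [0.13, -0.28, -0.005, 0, 0, -0.178, 255]

```text
time: 3.9
ee_pos: [0.4247, 0.1387, 0.3482]
tcp_rot: [[-0.178, 0.984, 0.001], [0.984, 0.178, -0.004], [-0.004, 0.001, -1.0]]
contact_force: [0.7, 0.8, -1.5]
gripper_width: 0.097
```

```bash
python3 mv.py .365 .27 .345 23.3
```

```text
t 3.9 pos [0.4247 0.1387 0.3482] phi 10.3 w 8.5 F [ 0.7  0.8 -1.5] q [-0.75  0.05  0.34  1.96 -0.01  1.14 -0.23]
shift [ 0.1865 -0.0472  0.0035] turn [ 1.000e-04  1.900e-03 -1.138e-01] dist 0.14429444290258076 deg 13.045294681508878
```

>>> jog_arm:
  commands:
    - [0.06, -0.015, 0.003, 0, 0, -0.04, 255]
    - [0.11, -0.03, 0.003, 0, 0, -0.08, 255]
    - [0.16, -0.045, 0.003, 0, 0, -0.113, 255]
    - [0.186, -0.047, 0.003, 0, 0, -0.113, 255]
    - [0.186, -0.047, 0.003, 0, 0, -0.113, 255]

```text
time: 4.4
ee_pos: [0.3633, 0.2721, 0.3441]
tcp_rot: [[-0.399, 0.917, -0.001], [0.917, 0.399, -0.005], [-0.004, -0.003, -1.0]]
contact_force: [0.8, 0.3, -1.7]
gripper_width: 0.099
```

```bash
python3 mv.py .377 .345 .32 23.3;python3 - <<'E'
from h import *
snap('wrist','w4'); snap('side','s4'); snap('top','t4')
crop('s4','s4c',130,40,290,180,5)
crop('t4','t4c',55,130,255,280,4)
E
```

```text
t 4.4 pos [0.3633 0.2721 0.3441] phi 23.5 w 8.7 F [ 0.8  0.3 -1.7] q [-0.92  0.07  0.18  1.94 -0.01  1.13 -0.33]
shift [0.082  0.0557 0.0317] turn [-0.0013  0.002   0.0017] dist 0.07803543841150196 deg 0.34029451488831686
```

View pics/w4.png

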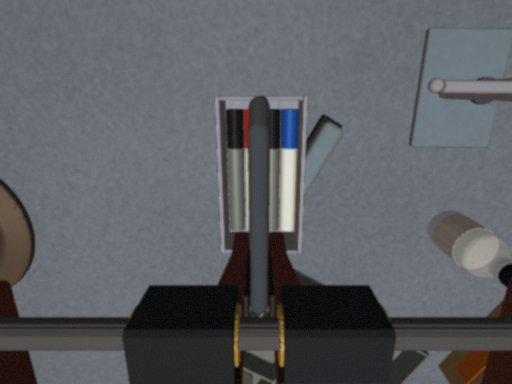

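View pics/s4c.png

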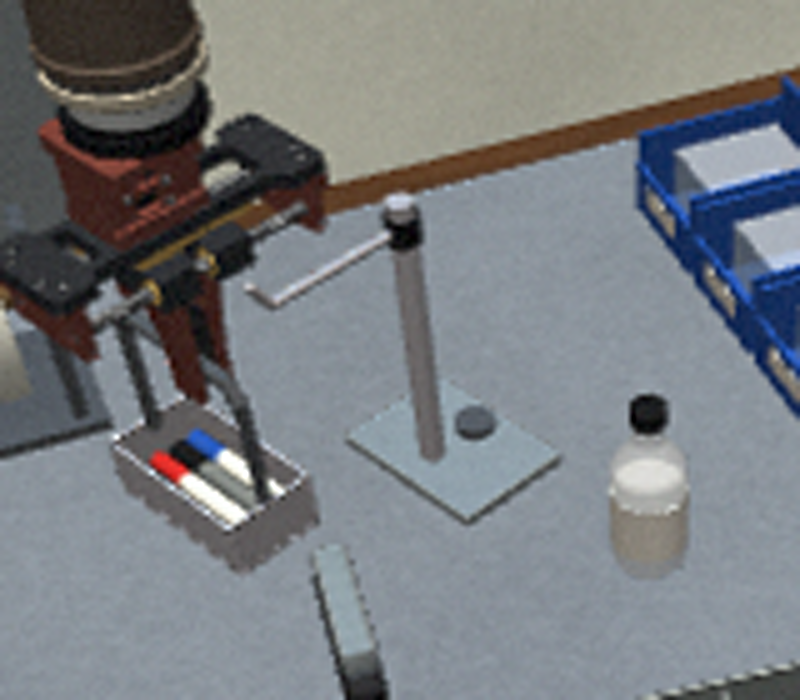

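View pics/t4c.png

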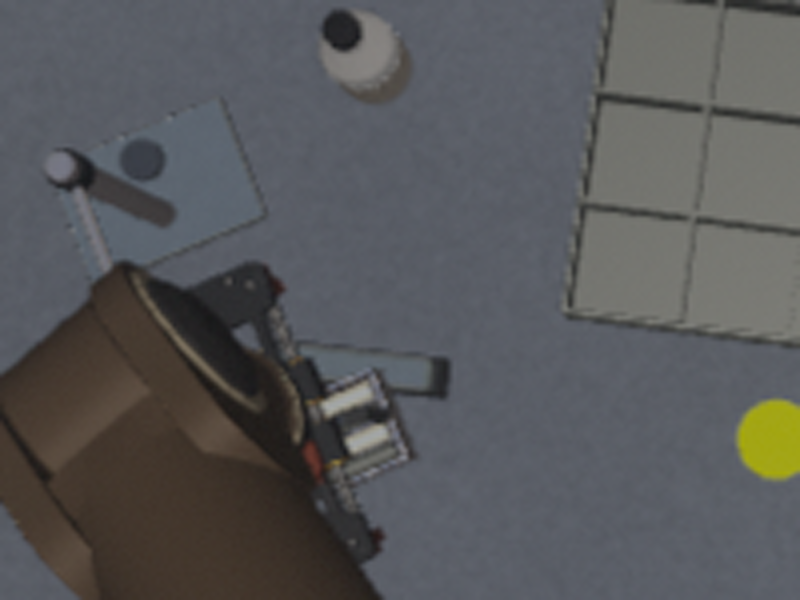

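Run:
```python
from h import *
np.set_printoptions(precision=4,suppress=True)
crop('w4','w4c',400,10,512,160,5)
c=load('w4')
print(ray(c,437,87,.239),ray(c,450,88,.215),ray(c,511,90,.215), ray(c,430,28,.012),ray(c,412,147,.012))
print('expected tip',[.5379-.128*.9185,.4383-.128*.395], 'plate corner -x +y')
```

```text
[0.4191 0.3897 0.239 ] [0.4383 0.3978 0.215 ] [0.4739 0.412  0.215 ] [0.4836 0.4921 0.012 ] [0.5385 0.3647 0.012 ]
expected tip [0.42033200000000004, 0.38774000000000003] plate corner -x +y
```

View pics/w4c.png

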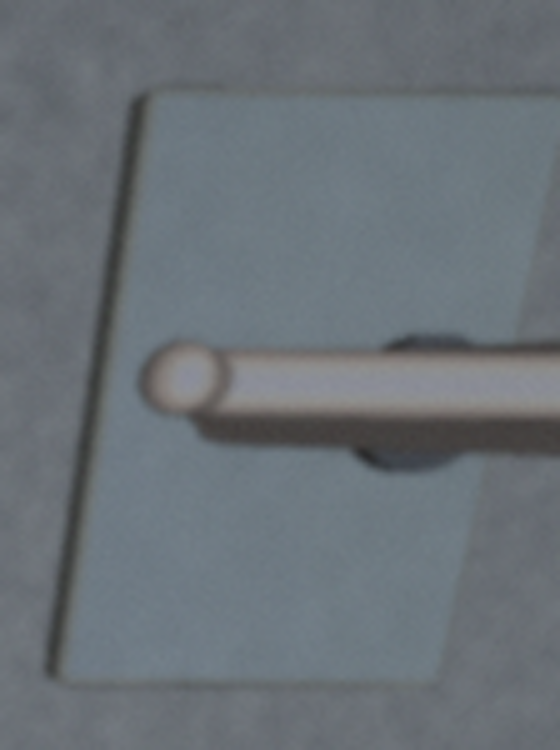

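>>> jog_arm:
  commands:
    - [0.04, 0.02, 0.03, 0, 0, 0.001, 255]
    - [0.08, 0.04, 0.032, 0, 0, 0.001, 255]
    - [0.085, 0.055, 0.032, 0, 0, 0.001, 255]
    - [0.085, 0.055, 0.032, 0, 0, 0.001, 255]

```text
time: 4.95
ee_pos: [0.3794, 0.343, 0.3196]
tcp_rot: [[-0.39, 0.921, 0.0], [0.921, 0.39, -0.007], [-0.006, -0.002, -1.0]]
contact_force: [0.6, -1.0, -1.6]
gripper_width: 0.103
```

```bash
python3 mv.py .486 .3943 .32 23.3;python3 - <<'E'
from h import *
snap('wrist','w5'); snap('side','s5')
crop('s5','s5c',130,40,290,180,5)
E
```

```text
t 4.95 pos [0.3794 0.343  0.3196] phi 23.0 w 9.0 F [ 0.6 -1.  -1.6] q [-0.97  0.2   0.16  1.85 -0.03  1.1  -0.4 ]
shift [ 0.0075  0.1576 -0.0009] turn [-0.0012  0.0031 -0.0027] dist 0.11833111949186399 deg 0.497397087569666
```

View pics/w5.png

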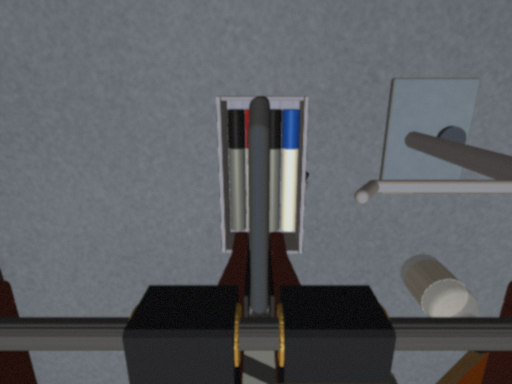

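View pics/s5c.png

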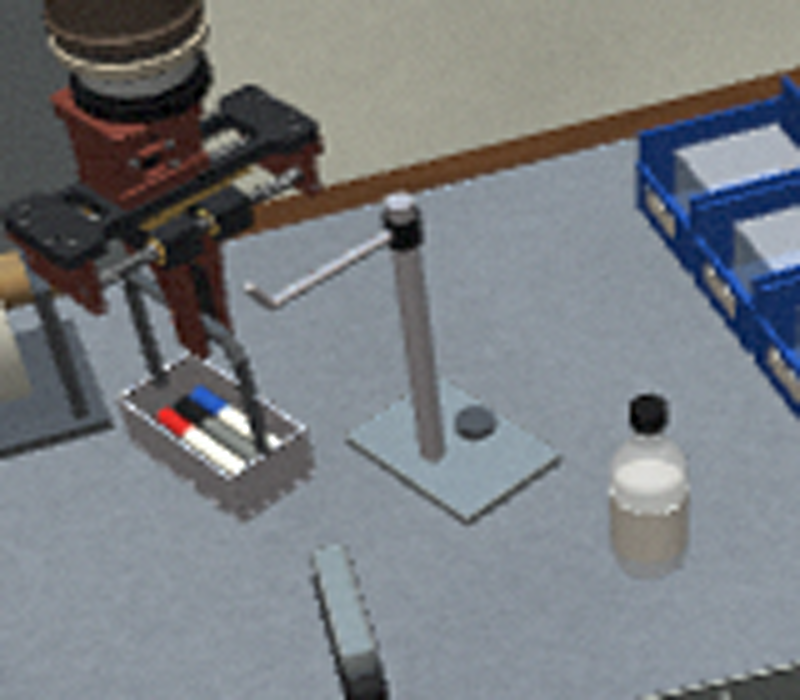

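Run:
```python
from h import *
np.set_printoptions(precision=4,suppress=True)
c=load('w5')
A=ray(c,390,186.5,.215);B=ray(c,511,187,.215);print(A,B,np.degrees(np.arctan2(*(B-A)[[1,0]])),ray(c,366,191,.235))
s=.478; print('line at x=.4775', A[1]+(B-A)[1]/(B-A)[0]*(.4775-A[0]))
```

```text
[0.4413 0.3999 0.215 ] [0.5089 0.4283 0.215 ] 22.78940956045458 [0.4205 0.3947 0.235 ]
line at x=.4775 0.41506055573822465
```

>>> jog_arm:
  commands:
    - [0.008, 0.03, 0, 0, 0, 0, 255]
    - [0.008, 0.06, 0, 0, 0, 0, 255]
    - [0.008, 0.09, 0, 0, 0, 0, 255]
    - [0.008, 0.09, 0, 0, 0, 0, 255]

```text
time: 5.45
ee_pos: [0.4411, 0.3719, 0.3199]
tcp_rot: [[-0.386, 0.923, 0.001], [0.922, 0.386, -0.007], [-0.007, -0.001, -1.0]]
contact_force: [0.6, -0.8, -1.7]
gripper_width: 0.097
```

```bash
python3 mv.py .486 .395 .32 23.3;python3 - <<'E'
from h import *
snap('wrist','w6'); snap('side','s6')
crop('s6','s6c',130,40,290,180,5)
E
```

```text
t 5.45 pos [0.4411 0.3719 0.3199] phi 22.7 w 8.6 F [ 0.6 -0.8 -1.7] q [-0.92  0.32  0.18  1.7  -0.05  1.13 -0.34]
shift [ 0.0053  0.067  -0.0002] turn [-0.0007  0.0035 -0.0052] dist 0.05043948835116775 deg 0.7251844141550149
```

View pics/w6.png

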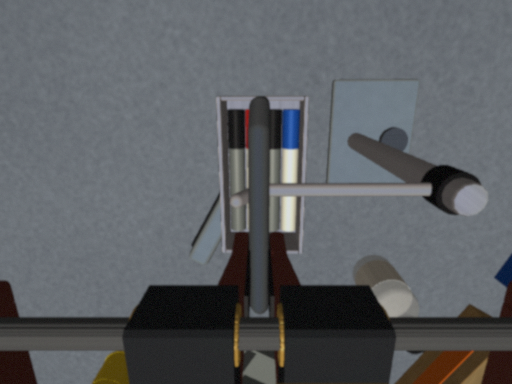

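View pics/s6c.png

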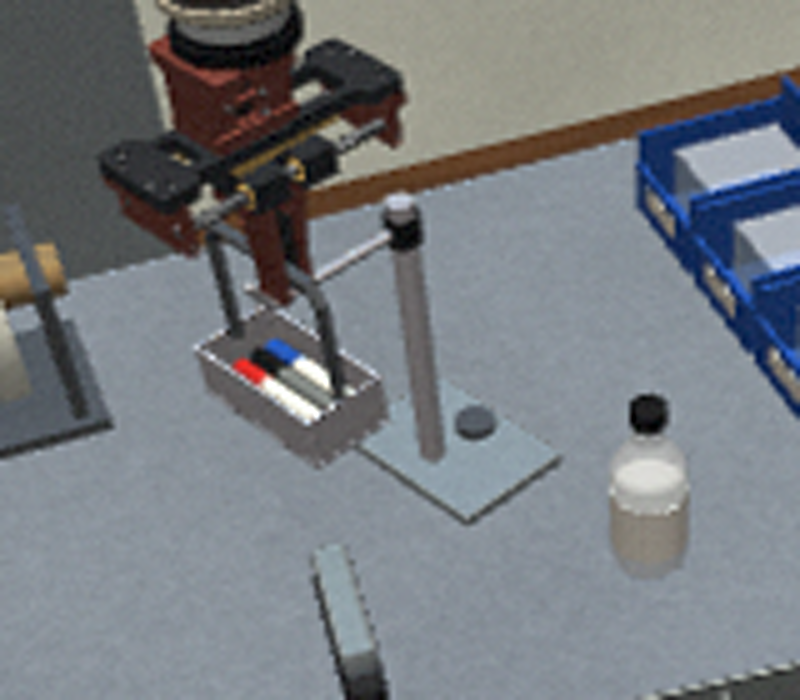

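>>> jog_arm:
  commands:
    - [0.005, 0.035, 0, 0, 0, -0.005, 255]
    - [0.005, 0.067, 0, 0, 0, -0.005, 255]
    - [0.005, 0.067, 0.02, 0, 0, -0.005, 255]
    - [0.005, 0.067, 0.038, 0, 0, -0.005, 255]
    - [0.005, 0.067, 0.038, 0, 0, -0.005, 255]

```text
time: 6.05
ee_pos: [0.4821, 0.3931, 0.289]
tcp_rot: [[-0.396, 0.918, -0.004], [0.918, 0.396, -0.01], [-0.008, -0.008, -1.0]]
contact_force: [-0.1, -0.0, -1.1]
gripper_width: 0.099
```

```bash
python3 mv.py .486 .395 .2865 23.3;python3 - <<'E'
from h import *
snap('wrist','w7'); snap('side','s7')
crop('s7','s7c',150,40,270,150,6)
E
```

```text
t 6.05 pos [0.4821 0.3931 0.289 ] phi 23.3 w 8.7 F [-0.1 -0.  -1.1] q [-0.89  0.42  0.18  1.62 -0.07  1.11 -0.29]
shift [0.0003 0.0057 0.0032] turn [-0.0039  0.004   0.0004] dist 0.004934445114477977 deg 0.6440597522314536
```

View pics/w7.png

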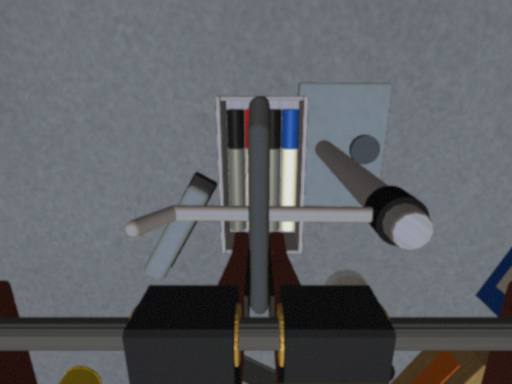

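View pics/s7c.png

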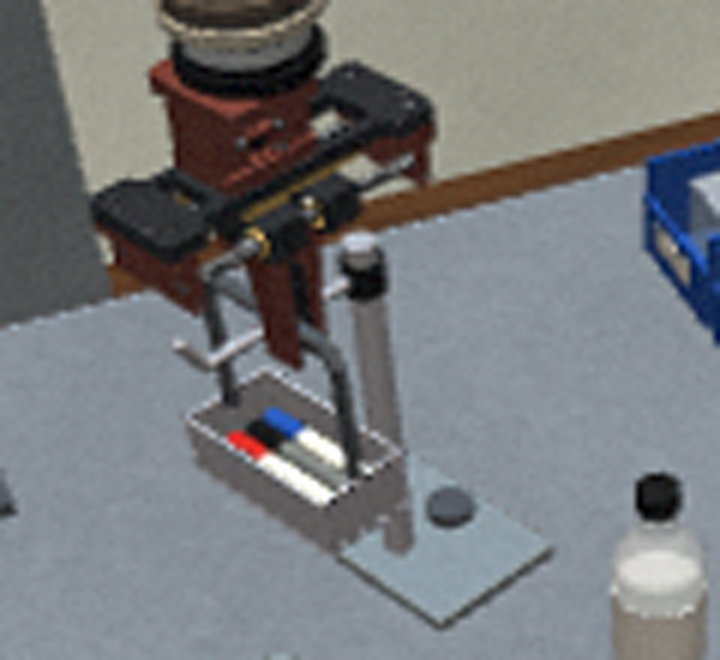

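>>> jog_arm:
  commands:
    - [0, 0.004, 0.002, 0, 0, 0, 255]
    - [0, 0.004, 0.004, 0, 0, 0, 255]

```text
time: 6.35
ee_pos: [0.486, 0.3953, 0.2889]
tcp_rot: [[-0.397, 0.918, -0.0], [0.918, 0.397, -0.007], [-0.006, -0.003, -1.0]]
contact_force: [0.5, -0.3, -1.7]
gripper_width: 0.101
```

>>> jog_arm:
  commands:
    - [0, 0, 0.0015, 0, 0, 0, 255]
    - [0, 0, 0.0015, 0, 0, 0, 255]

```text
time: 6.55
ee_pos: [0.486, 0.3954, 0.2879]
tcp_rot: [[-0.397, 0.918, -0.0], [0.918, 0.397, -0.007], [-0.006, -0.003, -1.0]]
contact_force: [-0.1, -0.1, -2.4]
gripper_width: 0.099
```

>>> jog_arm:
  commands:
    - [0, 0, 0.003, 0, 0, 0, 255]
    - [0, 0, 0.003, 0, 0, 0, 255]

```text
time: 6.75
ee_pos: [0.4862, 0.3954, 0.2861]
tcp_rot: [[-0.397, 0.918, 0.0], [0.918, 0.397, -0.006], [-0.006, -0.002, -1.0]]
contact_force: [-1.1, -1.1, 2.8]
gripper_width: 0.098
```

>>> jog_arm:
  commands:
    - [0, 0, 0.003, 0, 0, 0, 255]
    - [0, 0, 0.003, 0, 0, 0, 255]

```text
time: 6.95
ee_pos: [0.4863, 0.3954, 0.2852]
tcp_rot: [[-0.396, 0.918, 0.001], [0.918, 0.396, -0.005], [-0.005, -0.001, -1.0]]
contact_force: [-3.3, -2.7, 8.4]
gripper_width: 0.098
```

>>> jog_arm:
  commands:
    - [0, 0, -0.002, 0, 0, 0, 255]
    - [0, 0, -0.002, 0, 0, 0, 170]
    - [0, 0, -0.002, 0, 0, 0, 170]
    - [0, 0, -0.002, 0, 0, 0, 170]
    - [0, 0, -0.002, 0, 0, 0, 170]

```text
time: 7.45
ee_pos: [0.4863, 0.3954, 0.2865]
tcp_rot: [[-0.396, 0.918, 0.001], [0.918, 0.396, -0.006], [-0.005, -0.001, -1.0]]
contact_force: [-0.3, 0.5, 0.1]
gripper_width: 0.332
```

>>> jog_arm:
  commands:
    - [0, 0, -0.02, 0, 0, 0, 170]
    - [0, 0, -0.07, 0, 0, 0, 170]
    - [0, 0, -0.12, 0, 0, 0, 170]
    - [0, 0, -0.15, 0, 0, 0, 170]
    - [0, 0, -0.15, 0, 0, 0, 170]

```text
time: 7.95
ee_pos: [0.4871, 0.3966, 0.4029]
tcp_rot: [[-0.396, 0.918, 0.005], [0.918, 0.396, -0.001], [-0.003, 0.005, -1.0]]
contact_force: [0.8, 0.5, -0.1]
gripper_width: 0.334
```

```bash
python3 mv.py .486 .1 .40 23.3;python3 - <<'E'
from h import *
snap('wrist','w8'); snap('side','s8')
crop('s8','s8c',150,40,270,150,6)
E
```

```text
t 7.95 pos [0.4871 0.3966 0.4029] phi 23.3 w 29.4 F [ 0.8  0.5 -0.1] q [-0.9   0.35  0.19  1.46 -0.06  1.34 -0.3 ]
shift [-0.3625 -0.1581  0.0042] turn [0.0023 0.0016 0.0004] dist 0.2966170923596034 deg 0.31944874097246584
```

View pics/w8.png

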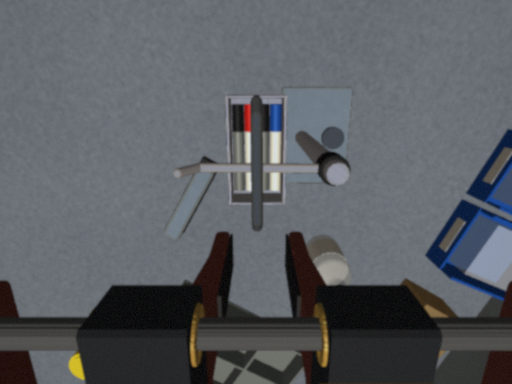

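View pics/s8c.png

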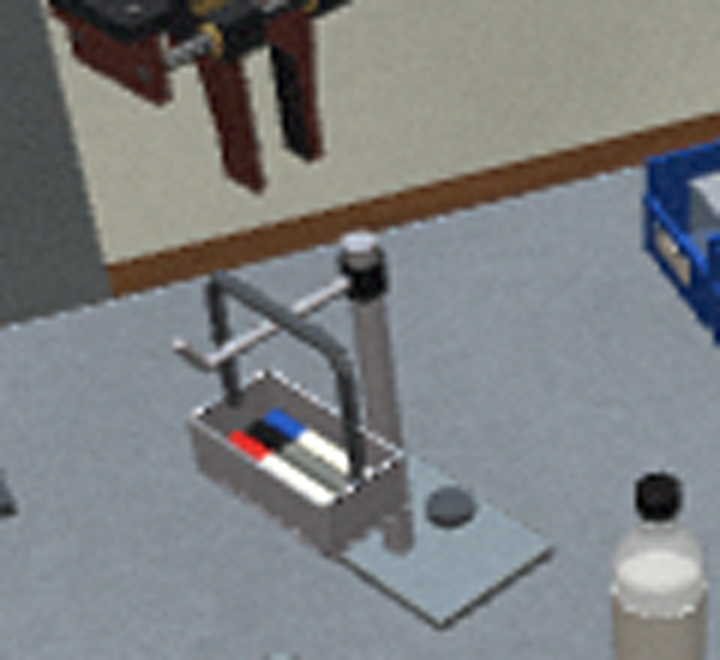

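```bash
python3 mv.py .47 -.3 .42 -52.5
```

```text
t 8.05 pos [0.4862 0.396  0.3988] phi 23.4 w 29.2 F [-0.7  0.2  0. ] q [-0.9   0.36  0.19  1.46 -0.06  1.33 -0.3 ]
shift [-0.8436 -0.3877 -0.0234] turn [0.0013 0.0026 0.662 ] dist 0.6965268604642982 deg 75.85751165776838
```

>>> jog_arm:
  commands:
    - [-0.84, -0.387, -0.028, 0, 0, 0.66, 0]
    - [-0.84, -0.387, -0.028, 0, 0, 0.66, 0]
    - [-0.84, -0.387, -0.028, 0, 0, 0.66, 0]
    - [-0.84, -0.387, -0.028, 0, 0, 0.66, 0]
    - [-0.84, -0.387, -0.028, 0, 0, 0.66, 0]

```text
time: 8.55
ee_pos: [0.4792, 0.1442, 0.4062]
tcp_rot: [[0.341, 0.94, -0.001], [0.94, -0.341, -0.006], [-0.006, 0.001, -1.0]]
contact_force: [0.7, -0.4, 0.1]
gripper_width: 0.753
```

```bash
python3 mv.py .47 -.3 .42 -52.5
python3 - <<'E'
from h import *
snap('wrist','w9')
E
```

```text
t 8.55 pos [0.4792 0.1442 0.4062] phi -20.0 w 66.3 F [ 0.7 -0.4  0.1] q [-0.75  0.11  0.4   1.76 -0.04  1.28 -0.69]
shift [-0.561   0.1906 -0.0146] turn [0.0014 0.003  0.284 ] dist 0.4444826526006771 deg 32.544362724491464
```

View pics/w9.png

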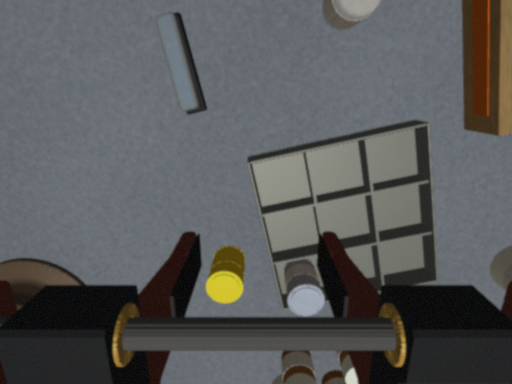

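Run:
```python
from h import *
crop('w9','w9c',235,110,445,320,3)
```

```text
(no output)
```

View pics/w9c.png

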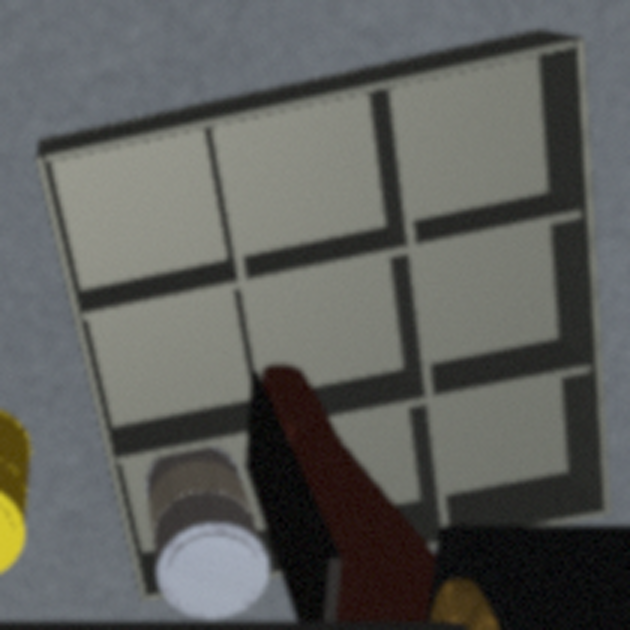

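>>> jog_arm:
  commands:
    - [-0.56, 0.19, -0.01, 0, 0, 0.284, 0]
    - [-0.56, 0.19, -0.01, 0, 0, 0.284, 0]
    - [-0.56, 0.19, -0.01, 0, 0, 0.284, 0]
    - [-0.56, 0.19, -0.01, 0, 0, 0.284, 0]
    - [-0.56, 0.19, -0.01, 0, 0, 0.284, 0]

```text
time: 9.1
ee_pos: [0.4693, -0.105, 0.4126]
tcp_rot: [[0.807, 0.59, -0.002], [0.59, -0.807, -0.009], [-0.007, 0.006, -1.0]]
contact_force: [0.4, 0.6, 0.6]
gripper_width: 1.001
```

```bash
python3 mv.py .47 -.32 .42 -52.5
```

```text
t 9.1 pos [ 0.4693 -0.105   0.4126] phi -53.8 w 88.1 F [0.4 0.6 0.6] q [-0.49  0.07  0.65  1.8  -0.03  1.29 -0.77]
shift [-0.1685  0.232  -0.0072] turn [ 0.003   0.0035 -0.0116] dist 0.21512347329688136 deg 1.4257233890478394
```

>>> jog_arm:
  commands:
    - [-0.14, 0.2, -0.007, 0.003, 0.0035, -0.012, 0]
    - [-0.168, 0.232, -0.007, 0.003, 0.0035, -0.012, 0]
    - [-0.168, 0.232, -0.007, 0.003, 0.0035, -0.012, 0]
    - [-0.168, 0.232, -0.007, 0.003, 0.0035, -0.012, 0]
    - [-0.168, 0.232, -0.007, 0.003, 0.0035, -0.012, 0]

```text
time: 9.6
ee_pos: [0.4686, -0.3243, 0.4184]
tcp_rot: [[0.796, 0.606, -0.003], [0.606, -0.796, -0.002], [-0.004, -0.0, -1.0]]
contact_force: [0.0, -0.1, -0.5]
gripper_width: 0.999
```

```bash
cat > m3.py <<'E'
from m2 import *
Q=load('w9'); q=lambda u,v:(235+u/3,110+v/3)
z=.045;a=.128
P4=[(Q,(-a,a,z),q(42,155)),(Q,(a,a,z),q(579,42)),(Q,(a,-a,z),q(604,512)),(Q,(-.042,.042,.039),q(239,279)),(Q,(.042,.042,.039),q(411,244)),(Q,(.042,-.042,.039),q(428,400)),(Q,(-a,-a,z),q(150,592))]
print('--');x,rr=fit(P4,[.6,0,0]);print('crate',x,np.degrees(x[2]),rr.round(1))
print('packed',ray(Q,*q(213,568),.086))
E
python3 m3.py | sed -n '/--/,$p' | tail -2; python3 mv.py .47 -.32 .42 -52.5
python3 - <<'E'
from h import *
snap('wrist','w10');snap('top','t10');crop('t10','t10c',300,125,420,260,5)
E
```

```text
crate [ 0.5704 -0.0042 -0.1329] -7.6143677263105 [-2.5 -0.3  2.3 -2.4  2.1  0.7  1.2  0.8  0.1  0.9  0.2 -0.7 -3.6  2.9]
packed [ 0.4746 -0.0771  0.086 ]
t 9.6 pos [ 0.4686 -0.3243  0.4184] phi -52.7 w 87.9 F [ 0.  -0.1 -0.5] q [-0.11  0.29  0.82  1.6  -0.21  1.34 -0.18]
shift [ 0.005  -0.0034 -0.0021] turn [-0.0001  0.0018 -0.002 ] dist 0.0048303848547231265 deg 0.3127983023809881
```

View pics/w10.png

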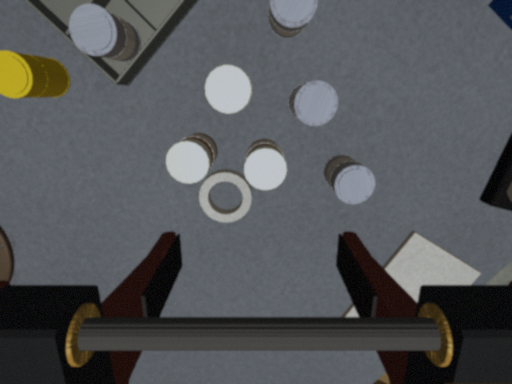

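View pics/t10.png

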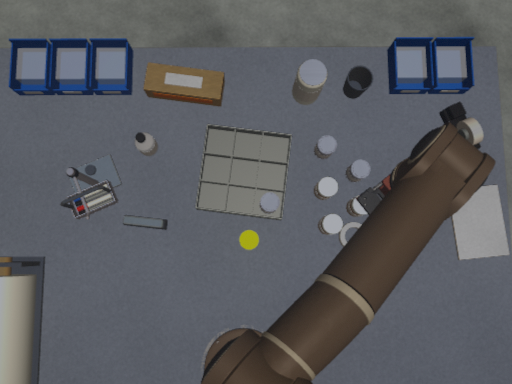

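Run:
```python
from h import *
np.set_printoptions(precision=4,suppress=True)
c=load('w10')
for n,u,v,z in [('jarA',228,89,.094),('jarC',188.5,162,.094),('jarB',265,168,.094),('tinB',316,103,.082),('tinC',355,184,.082),('tinA',294,8,.082)]: print(n,ray(c,u,v,z)[:2])
C=np.array([.5705,-.005]);y=np.radians(-7.6);R=np.array([[np.cos(y),-np.sin(y)],[np.sin(y),np.cos(y)]])
for i in (1,0,-1):
  for j in (1,0,-1): print(i,j,(C+R@[.084*i,.084*j]).round(4))
```

```text
jarA [ 0.5164 -0.2429]
jarC [ 0.4127 -0.2544]
jarB [ 0.4663 -0.3379]
tinB [ 0.5694 -0.3398]
tinC [ 0.5207 -0.4508]
tinA [ 0.6345 -0.2509]
1 1 [0.6649 0.0672]
1 0 [ 0.6538 -0.0161]
1 -1 [ 0.6427 -0.0994]
0 1 [0.5816 0.0783]
0 0 [ 0.5705 -0.005 ]
0 -1 [ 0.5594 -0.0883]
-1 1 [0.4983 0.0894]
-1 0 [0.4872 0.0061]
-1 -1 [ 0.4761 -0.0772]
```

```bash
python3 mv.py .465 -.339 .135 -52.5
```

```text
t 9.7 pos [ 0.4691 -0.3224  0.4182] phi -52.7 w 87.8 F [0.9 0.8 0.1] q [-0.11  0.29  0.82  1.6  -0.21  1.35 -0.19]
shift [-0.0164  0.0148  0.3776] turn [-0.0006  0.0017 -0.0019] dist 0.2836668587166359 deg 0.3022988470204996
```

>>> jog_arm:
  commands:
    - [-0.016, 0.015, 0.06, 0, 0.001, -0.002, 0]
    - [-0.016, 0.015, 0.12, 0, 0.001, -0.002, 0]
    - [-0.016, 0.015, 0.18, 0, 0.001, -0.002, 0]
    - [-0.016, 0.015, 0.2, 0, 0.001, -0.002, 0]
    - [-0.016, 0.015, 0.2, 0, 0.001, -0.002, 0]

```text
time: 10.2
ee_pos: [0.4655, -0.3369, 0.2661]
tcp_rot: [[0.792, 0.61, -0.006], [0.61, -0.792, 0.002], [-0.003, -0.006, -1.0]]
contact_force: [-0.3, -0.4, 0.7]
gripper_width: 0.998
```

```bash
python3 mv.py .465 -.339 .135 -52.5;python3 - <<'E'
from h import *
snap('wrist','w11')
E
```

```text
t 10.2 pos [ 0.4655 -0.3369  0.2661] phi -52.4 w 87.8 F [-0.3 -0.4  0.7] q [-0.02  0.44  0.75  1.8  -0.34  1.05 -0.05]
shift [-0.0017  0.0028  0.1748] turn [-0.0029  0.0017  0.0008] dist 0.13115177446909823 deg 0.392295553726062
```

View pics/w11.png

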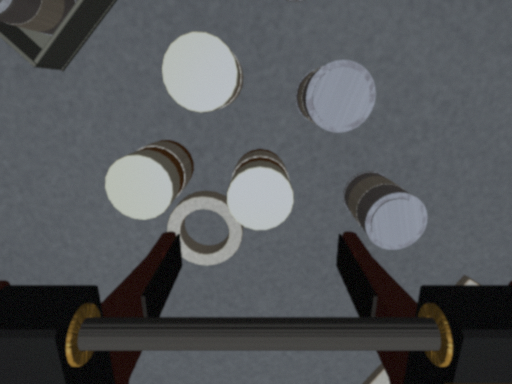

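Run:
```python
from h import *
c=load('w11'); 
for n,u,v,z in [('jarB',261,197,.094),('jarA',200,71,.094),('jarC',140,185,.094),('tinB',340,96,.082),('tinC',395,220,.082)]:print(n,ray(c,u,v,z).round(4))
```

```text
jarB [ 0.467  -0.3383  0.094 ]
jarA [ 0.5172 -0.2422  0.094 ]
jarC [ 0.4141 -0.2526  0.094 ]
tinB [ 0.5691 -0.3387  0.082 ]
tinC [ 0.5201 -0.4489  0.082 ]
```

>>> jog_arm:
  commands:
    - [-0.002, 0.003, 0.06, 0, 0.001, 0, 0]
    - [-0.002, 0.003, 0.12, 0, 0.001, 0, 0]
    - [-0.002, 0.003, 0.165, 0, 0.001, 0, 0]
    - [-0.002, 0.003, 0.175, 0, 0.001, 0, 0]
    - [-0.002, 0.003, 0.175, 0, 0.001, 0, 0]

```text
time: 10.75
ee_pos: [0.4668, -0.3409, 0.1382]
tcp_rot: [[0.792, 0.61, -0.001], [0.61, -0.792, 0.001], [0.0, -0.002, -1.0]]
contact_force: [0.9, -0.3, 0.8]
gripper_width: 0.999
```

Close on jar B.

>>> jog_arm:
  commands:
    - [0, -0.002, 0.004, 0, 0, 0, 255]
    - [0, -0.002, 0.004, 0, 0, 0, 255]
    - [0, -0.002, 0.004, 0, 0, 0, 255]
    - [0, -0.002, 0.004, 0, 0, 0, 255]
    - [0, -0.002, 0.004, 0, 0, 0, 255]
  grip_force: 35

```text
time: 11.25
ee_pos: [0.466, -0.3394, 0.1359]
tcp_rot: [[0.792, 0.61, -0.0], [0.61, -0.792, 0.002], [0.001, -0.002, -1.0]]
contact_force: [-1.8, 2.3, 7.4]
gripper_width: 0.648
```

>>> jog_arm:
  commands:
    - [0, 0, -0.02, 0, 0, 0, 255]
    - [0, 0, -0.08, 0, 0, 0, 255]
    - [0, 0, -0.14, 0, 0, 0, 255]
    - [0, 0, -0.19, 0, 0, 0, 255]
    - [0, 0, -0.19, 0, 0, 0, 255]

```text
time: 11.75
ee_pos: [0.4672, -0.3419, 0.2843]
tcp_rot: [[0.793, 0.609, 0.008], [0.609, -0.793, -0.002], [0.005, 0.006, -1.0]]
contact_force: [-1.2, -0.6, -2.3]
gripper_width: 0.646
```

```bash
python3 mv.py .6649 0.0672 .28 -52.5;python3 - <<'E'
from h import *
snap('side','s12');crop('s12','s12c',220,150,380,270,5)
E
```

```text
t 11.75 pos [ 0.4672 -0.3419  0.2843] phi -52.4 w 56.8 F [-1.2 -0.6 -2.3] q [-0.02  0.42  0.77  1.78 -0.33  1.07 -0.05]
shift [ 0.5414 -0.2718  0.0064] turn [ 0.0032 -0.0023  0.0005] dist 0.4543398058266163 deg 0.45921987513855134
```

View pics/s12.png

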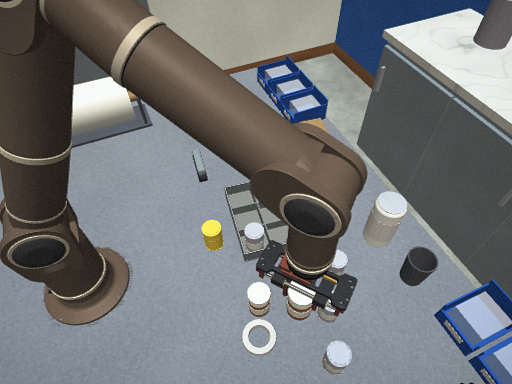

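>>> jog_arm:
  commands:
    - [0.05, -0.025, 0.006, 0, 0, 0, 255]
    - [0.541, -0.272, 0.006, 0, 0, 0, 255]
    - [0.541, -0.272, 0.006, 0, 0, 0, 255]
    - [0.541, -0.272, 0.006, 0, 0, 0, 255]
    - [0.541, -0.272, 0.006, 0, 0, 0, 255]

```text
time: 12.3
ee_pos: [0.5715, -0.1206, 0.2762]
tcp_rot: [[0.793, 0.61, 0.003], [0.61, -0.793, 0.0], [0.002, 0.001, -1.0]]
contact_force: [0.7, -1.4, -1.7]
gripper_width: 0.645
```

```bash
python3 mv.py .6649 0.0672 .28 -52.5
```

```text
t 12.3 pos [ 0.5715 -0.1206  0.2762] phi -52.4 w 56.8 F [ 0.7 -1.4 -1.7] q [-0.41  0.43  0.73  1.77 -0.32  1.06 -0.48]
shift [ 0.2514 -0.1225 -0.0047] turn [ 0.0007 -0.001   0.0007] dist 0.20975390802859256 deg 0.1638990569959261
```

>>> jog_arm:
  commands:
    - [0.251, -0.1225, -0.005, 0, 0, 0, 255]
    - [0.251, -0.1225, -0.005, 0, 0, 0, 255]
    - [0.251, -0.1225, -0.005, 0, 0, 0, 255]
    - [0.251, -0.1225, -0.005, 0, 0, 0, 255]
    - [0.251, -0.1225, -0.005, 0, 0, 0, 255]

```text
time: 12.8
ee_pos: [0.6654, 0.0753, 0.2775]
tcp_rot: [[0.787, 0.617, -0.0], [0.617, -0.787, 0.002], [0.001, -0.002, -1.0]]
contact_force: [0.4, -0.2, -2.6]
gripper_width: 0.645
```

```bash
python3 mv.py .6649 0.0672 .155 -52.5;python3 - <<'E'
from h import *
snap('wrist','w13');snap('side','s13');snap('top','t13');crop('s13','s13c',200,130,360,250,5)
E
```

```text
t 12.8 pos [0.6654 0.0753 0.2775] phi -51.9 w 56.7 F [ 0.4 -0.2 -2.6] q [-0.62  0.58  0.67  1.54 -0.38  1.16 -0.78]
shift [-0.0074  0.0085  0.1633] turn [-0.001  -0.0007  0.005 ] dist 0.12276571649868309 deg 0.5938394983996595
```

View pics/w13.png

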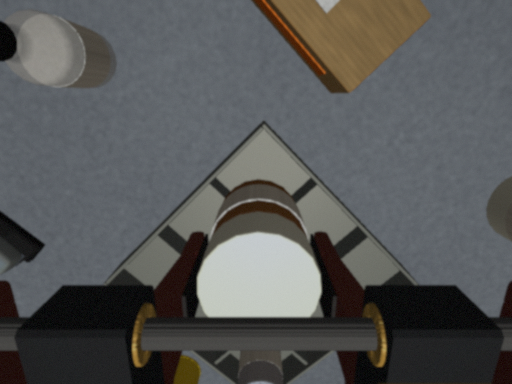

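View pics/s13c.png

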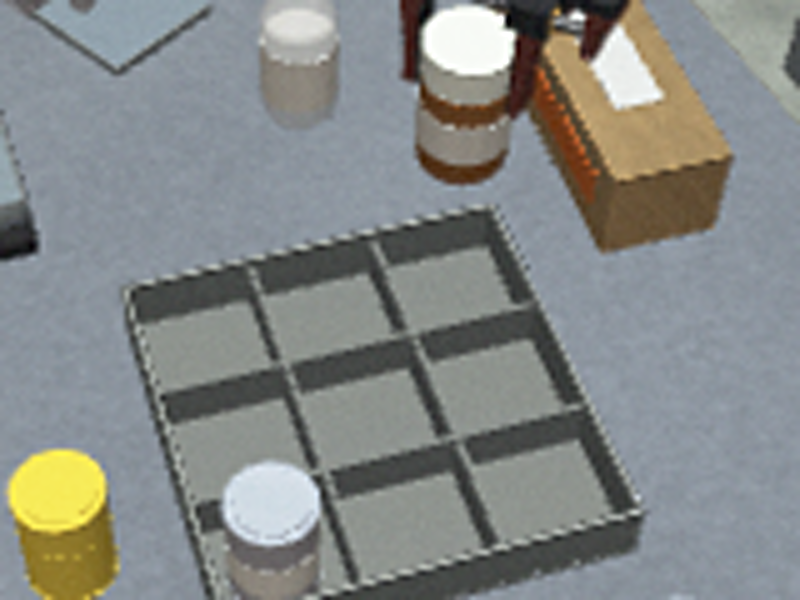

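Run:
```python
from h import *
c=load('w13'); np.set_printoptions(precision=4,suppress=True)
C=np.array([.5705,-.005]);y=np.radians(-7.6);R=np.array([[np.cos(y),-np.sin(y)],[np.sin(y),np.cos(y)]])
print(ray(c,265,122,.045), C+R@[.128,.128]); print(proj(c,[*(C+R@[.128,.042]),.045]),proj(c,[*(C+R@[.042,.128]),.045]),proj(c,[*(C+R@[.128,.128]),.045]))
crop('w13','w13c',90,100,430,300,2)
```

```text
[0.7148 0.1055 0.045 ] [0.7143 0.1049]
[323.5221 184.3382] [204.4813 182.9328] [265.1019 122.8171]
```

View pics/w13c.png

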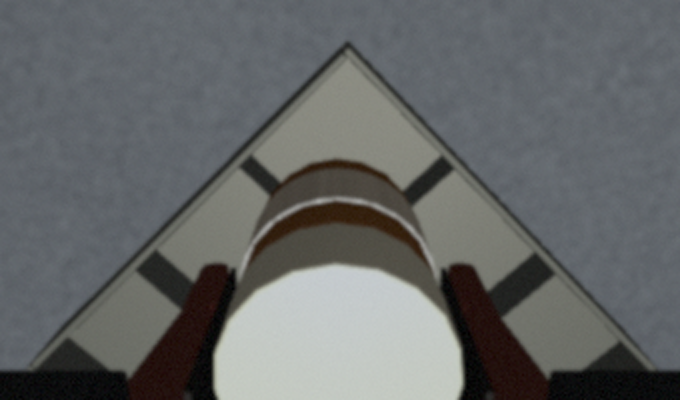

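>>> jog_arm:
  commands:
    - [-0.0074, 0.0085, 0.03, 0, 0, 0.005, 255]
    - [-0.0074, 0.0085, 0.08, 0, 0, 0.005, 255]
    - [-0.0074, 0.0085, 0.12, 0, 0, 0.005, 255]
    - [-0.0074, 0.0085, 0.155, 0, 0, 0.005, 255]
    - [-0.0074, 0.0085, 0.16, 0, 0, 0.005, 255]

```text
time: 13.45
ee_pos: [0.665, 0.058, 0.1601]
tcp_rot: [[0.799, 0.602, 0.005], [0.602, -0.799, 0.001], [0.005, 0.002, -1.0]]
contact_force: [-1.7, 7.5, 25.0]
gripper_width: 0.647
```

```bash
python3 mv.py .6649 0.0672 .140 -52.5
```

```text
t 13.45 pos [0.665  0.058  0.1601] phi -53.0 w 56.9 F [-1.7  7.5 25. ] q [-0.56  0.69  0.61  1.65 -0.47  0.95 -0.7 ]
shift [ 0.0071 -0.01    0.0269] turn [ 0.0011 -0.0023 -0.0045] dist 0.022161682648478634 deg 0.5952134962183604
```

>>> jog_arm:
  commands:
    - [0, 0, -0.02, 0, 0, 0, 255]
    - [0, 0, -0.05, 0, 0, 0, 255]
    - [0, 0, -0.05, 0, 0, 0, 255]

```text
time: 13.75
ee_pos: [0.6657, 0.0547, 0.2011]
tcp_rot: [[0.801, 0.599, 0.01], [0.599, -0.801, 0.001], [0.008, 0.005, -1.0]]
contact_force: [-0.3, -0.5, -1.7]
gripper_width: 0.645
```

```bash
python3 mv.py .6649 0.0672 .140 -52.5;python3 - <<'E'
from h import *
snap('wrist','w14');snap('side','s14');crop('s14','s14c',200,130,360,250,5)
E
```

```text
t 13.75 pos [0.6657 0.0547 0.2011] phi -53.2 w 56.7 F [-0.3 -0.5 -1.7] q [-0.57  0.64  0.64  1.63 -0.44  1.01 -0.73]
shift [ 0.0085 -0.0144  0.0815] turn [ 0.0026 -0.004  -0.0064] dist 0.062394466865053004 deg 0.9142110542172096
```

View pics/w14.png

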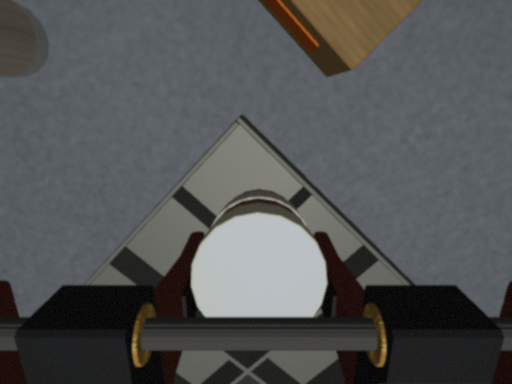

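View pics/s14c.png

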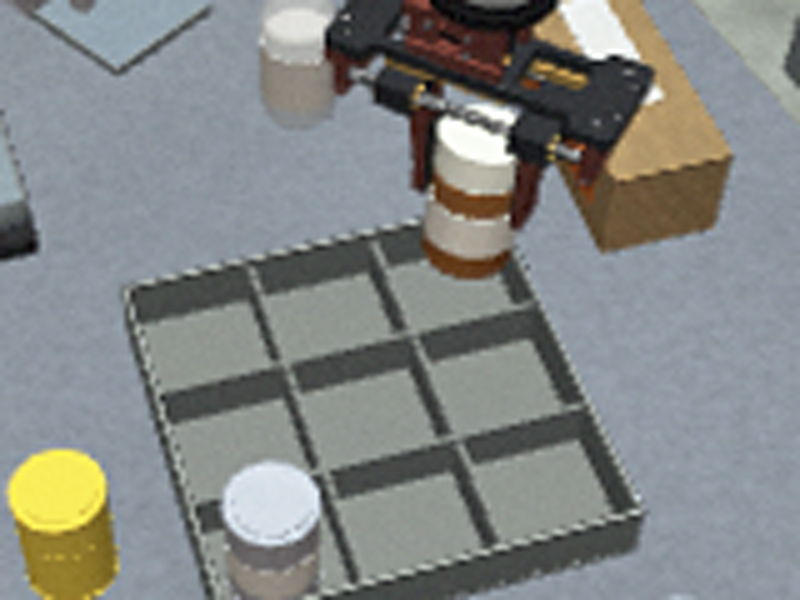

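>>> jog_arm:
  commands:
    - [0.0085, -0.0144, 0.0, 0.0026, -0.004, -0.006, 255]
    - [0.0085, -0.0144, 0.0, 0.0026, -0.004, -0.006, 255]
    - [0.0085, -0.0144, 0.0, 0.0026, -0.004, -0.006, 255]

```text
time: 14.15
ee_pos: [0.6627, 0.0694, 0.1971]
tcp_rot: [[0.792, 0.61, -0.005], [0.61, -0.792, -0.0], [-0.004, -0.003, -1.0]]
contact_force: [-1.0, -0.0, -2.8]
gripper_width: 0.643
```

>>> jog_arm:
  commands:
    - [0, 0, 0, 0, 0, 0, 255]
    - [0, 0, 0, 0, 0, 0, 255]

```text
time: 14.35
ee_pos: [0.6625, 0.0694, 0.1966]
tcp_rot: [[0.792, 0.61, -0.006], [0.61, -0.792, -0.0], [-0.005, -0.003, -1.0]]
contact_force: [0.2, -0.1, -2.3]
gripper_width: 0.648
```

```bash
python3 mv.py .6649 0.0672 .140 -52.5;python3 - <<'E'
from h import *
snap('wrist','w15');snap('side','s15');crop('s15','s15c',230,130,350,220,6)
c=load('w15');C=np.array([.5705,-.005]);y=np.radians(-7.6);R=np.array([[np.cos(y),-np.sin(y)],[np.sin(y),np.cos(y)]])
print(proj(c,[*(C+R@[.128,.128]),.045]),proj(c,[*(C+R@[.042,.042]),.039]))
E
```

```text
t 14.35 pos [0.6625 0.0694 0.1966] phi -52.4 w 57.0 F [ 0.2 -0.1 -2.3] q [-0.59  0.65  0.63  1.62 -0.44  1.02 -0.73]
shift [0.0011 0.0045 0.0755] turn [-0.0017  0.0025  0.0011] dist 0.0566980794466429 deg 0.36832718996593977
[262.77224324 122.68604231] [261.57586833 268.18649932]
```

View pics/w15.png

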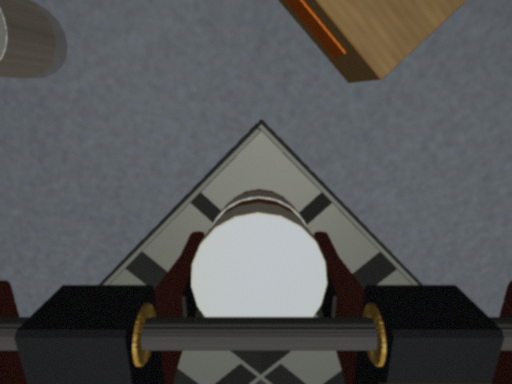

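View pics/s15c.png

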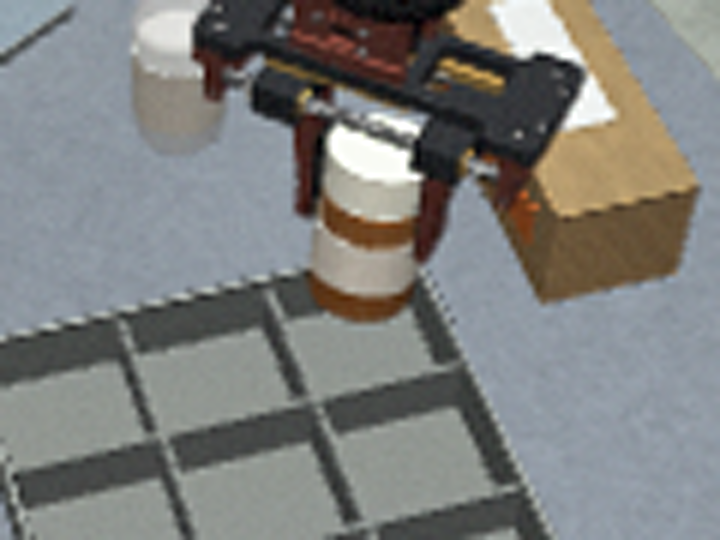

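Run:
```python
from h import *
np.set_printoptions(precision=1,suppress=True)
c=load('w15');C=np.array([.5705,-.005]);y=np.radians(-7.6);R=np.array([[np.cos(y),-np.sin(y)],[np.sin(y),np.cos(y)]])
for z in (.004,.06,.15): print(z,proj(c,[.6625,.0694,z]),proj(c,[*(C+R@[.084,.084]),z]))
for l in [(.124,.042,.039),(.042,.124,.039),(.124,-.042,.039),(-.042,.124,.039),(-.042,-.042,.039),(.124,.124,.004),(.124,.042,.004),(.042,.124,.004)]: print(l,proj(c,[*(C+R@l[:2]),l[2]]))
crop('w15','w15c',100,100,420,384,2)
```

```text
0.004 [258.2 189.9] [261.8 189.3]
0.06 [257.9 212.3] [262.3 211.6]
0.15 [256.9 282.1] [263.9 281.1]
(0.124, 0.042, 0.039) [335.1 204.2]
(0.042, 0.124, 0.039) [189.1 203.5]
(0.124, -0.042, 0.039) [399.5 270.3]
(-0.042, 0.124, 0.039) [123.7 269. ]
(-0.042, -0.042, 0.039) [260.7 376.7]
(0.124, 0.124, 0.004) [262.2 125.1]
(0.124, 0.042, 0.004) [326.3 191.1]
(0.042, 0.124, 0.004) [197.2 190.6]
```

View pics/w15c.png

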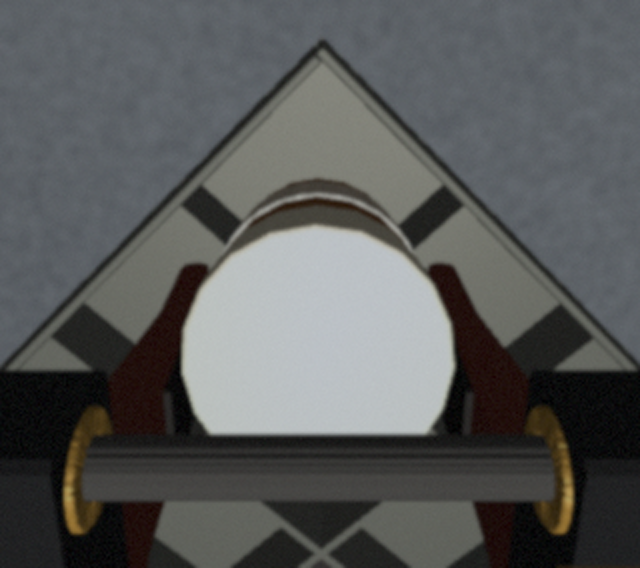

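>>> jog_arm:
  commands:
    - [0.001, 0.0045, 0.02, 0, 0.002, 0, 255]
    - [0.001, 0.0045, 0.035, 0, 0.002, 0, 255]
    - [0.001, 0.0045, 0.05, 0, 0.002, 0, 255]
    - [0.001, 0.0045, 0.05, 0, 0.002, 0, 255]

```text
time: 14.85
ee_pos: [0.6638, 0.067, 0.1567]
tcp_rot: [[0.792, 0.61, -0.006], [0.61, -0.792, 0.002], [-0.004, -0.005, -1.0]]
contact_force: [-0.7, 0.3, -2.5]
gripper_width: 0.644
```

```bash
python3 mv.py .6649 0.0675 .135 -52.5
```

```text
t 14.85 pos [0.6638 0.067  0.1567] phi -52.4 w 56.7 F [-0.7  0.3 -2.5] q [-0.57  0.7   0.61  1.65 -0.47  0.95 -0.71]
shift [0.0017 0.0006 0.0289] turn [-0.0026  0.0021  0.0009] dist 0.02170115378019641 deg 0.3916789411967948
```

Clear now. Down in small steps.

>>> jog_arm:
  commands:
    - [0.001, 0, 0.006, 0, 0, 0, 255]
    - [0.001, 0, 0.012, 0, 0, 0, 255]
    - [0.001, 0, 0.018, 0, 0, 0, 255]

```text
time: 15.15
ee_pos: [0.6644, 0.0676, 0.1429]
tcp_rot: [[0.792, 0.61, -0.006], [0.61, -0.792, 0.002], [-0.004, -0.005, -1.0]]
contact_force: [0.5, -0.5, -1.9]
gripper_width: 0.644
```

>>> jog_arm:
  commands:
    - [0, 0, 0.005, 0, 0, 0, 255]
    - [0, 0, 0.008, 0, 0, 0, 255]

```text
time: 15.35
ee_pos: [0.6643, 0.0677, 0.1366]
tcp_rot: [[0.792, 0.61, -0.006], [0.61, -0.792, 0.002], [-0.004, -0.005, -1.0]]
contact_force: [-0.2, -0.6, -2.7]
gripper_width: 0.646
```

>>> jog_arm:
  commands:
    - [0, 0, 0.005, 0, 0, 0, 255]
    - [0, 0, 0.008, 0, 0, 0, 255]

```text
time: 15.55
ee_pos: [0.6647, 0.0674, 0.1331]
tcp_rot: [[0.792, 0.61, -0.005], [0.61, -0.792, 0.003], [-0.002, -0.006, -1.0]]
contact_force: [-11.2, -0.4, 31.4]
gripper_width: 0.648
```

>>> jog_arm:
  commands:
    - [0, 0, -0.001, 0, 0, 0, 255]
    - [0, 0, -0.001, 0, 0, 0, 150]
    - [0, 0, -0.001, 0, 0, 0, 0]
    - [0, 0, -0.001, 0, 0, 0, 0]

```text
time: 15.95
ee_pos: [0.6648, 0.0675, 0.1338]
tcp_rot: [[0.792, 0.61, -0.005], [0.61, -0.792, 0.003], [-0.002, -0.005, -1.0]]
contact_force: [-0.1, -0.2, -0.1]
gripper_width: 0.787
```

>>> jog_arm:
  commands:
    - [0, 0, -0.02, 0, 0, 0, 0]
    - [0, 0, -0.08, 0, 0, 0, 0]
    - [0, 0, -0.14, 0, 0, 0, 0]
    - [0, 0, -0.19, 0, 0, 0, 0]
    - [0, 0, -0.22, 0, 0, 0, 0]

```text
time: 16.45
ee_pos: [0.6665, 0.0665, 0.3036]
tcp_rot: [[0.792, 0.61, -0.0], [0.61, -0.792, 0.003], [0.002, -0.003, -1.0]]
contact_force: [0.3, 0.4, -1.1]
gripper_width: 1.002
```

```bash
python3 mv.py .515 -.243 .28 -52.5;python3 - <<'E'
from h import *
snap('wrist','w16');snap('side','s16');crop('s16','s16c',200,130,360,250,5)
E
```

```text
t 16.45 pos [0.6665 0.0665 0.3036] phi -52.4 w 88.1 F [ 0.3  0.4 -1.1] q [-0.62  0.56  0.69  1.51 -0.37  1.21 -0.78]
shift [-0.4118  0.2039  0.0301] turn [-0.0015 -0.0009  0.0007] dist 0.3453918155299183 deg 0.21526239148630769
```

View pics/w16.png

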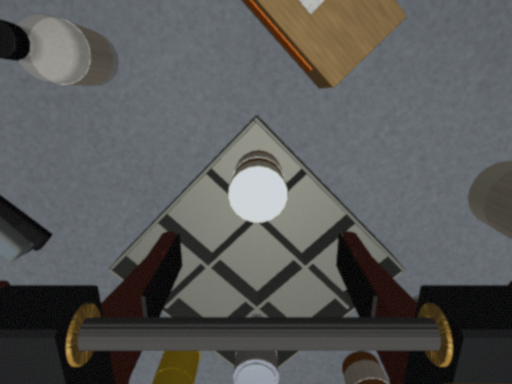

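View pics/s16c.png

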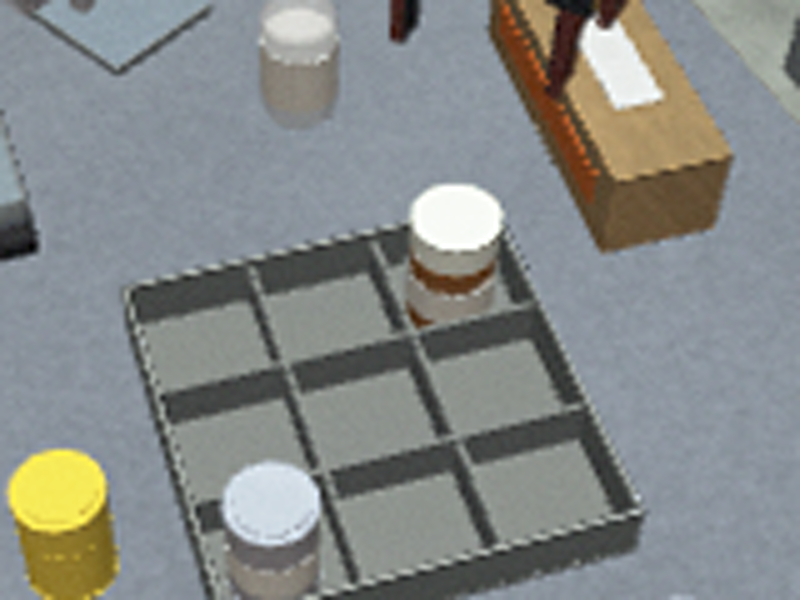

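>>> jog_arm:
  commands:
    - [-0.412, 0.204, 0.005, 0, 0, 0, 0]
    - [-0.412, 0.204, 0.005, 0, 0, 0, 0]
    - [-0.412, 0.204, 0.005, 0, 0, 0, 0]
    - [-0.412, 0.204, 0.005, 0, 0, 0, 0]
    - [-0.412, 0.204, 0.005, 0, 0, 0, 0]

```text
time: 17.05
ee_pos: [0.5554, -0.1595, 0.2985]
tcp_rot: [[0.792, 0.61, 0.002], [0.61, -0.792, 0.004], [0.004, -0.002, -1.0]]
contact_force: [0.6, -0.9, 0.0]
gripper_width: 1.001
```

```bash
python3 mv.py .515 -.243 .30 -52.5
```

```text
t 17.05 pos [ 0.5554 -0.1595  0.2985] phi -52.4 w 88.1 F [ 0.6 -0.9  0. ] q [-0.36  0.4   0.75  1.76 -0.31  1.11 -0.42]
shift [-0.1106  0.0554 -0.0026] turn [-0.0012 -0.002   0.0009] dist 0.0928117976499247 deg 0.28248161947830275
```

>>> jog_arm:
  commands:
    - [-0.11, 0.055, 0, 0, 0, 0, 0]
    - [-0.11, 0.055, 0, 0, 0, 0, 0]
    - [-0.11, 0.055, 0, 0, 0, 0, 0]
    - [-0.11, 0.055, 0, 0, 0, 0, 0]

```text
time: 17.45
ee_pos: [0.5145, -0.2433, 0.2979]
tcp_rot: [[0.794, 0.608, 0.001], [0.608, -0.794, 0.005], [0.004, -0.003, -1.0]]
contact_force: [0.6, 0.7, 0.4]
gripper_width: 0.999
```

```bash
python3 - <<'E'
from h import *
snap('wrist','w17')
E
python3 mv.py .516 -.243 .135 -52.5
```

```text
t 17.5 pos [ 0.5153 -0.2419  0.2977] phi -52.4 w 88.1 F [-0.3  0.3 -0.3] q [-0.22  0.39  0.77  1.78 -0.31  1.1  -0.26]
shift [-0.0011  0.0024  0.217 ] turn [-0.0016 -0.0021  0.0008] dist 0.16275229835583543 deg 0.3176482204038145
```

View pics/w17.png

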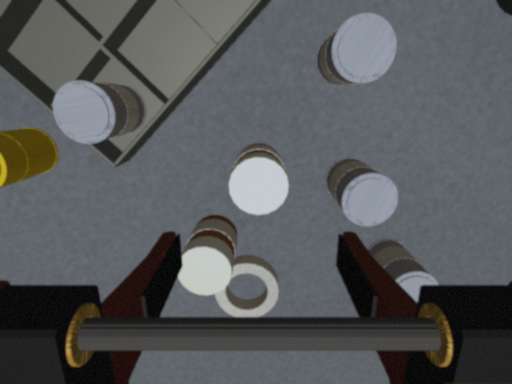

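>>> jog_arm:
  commands:
    - [-0.001, 0.002, 0.06, 0, 0, 0, 0]
    - [-0.001, 0.002, 0.12, 0, 0, 0, 0]
    - [-0.001, 0.002, 0.18, 0, 0, 0, 0]
    - [-0.001, 0.002, 0.217, 0, 0, 0, 0]
    - [-0.001, 0.002, 0.217, 0, 0, 0, 0]

```text
time: 18.0
ee_pos: [0.5149, -0.2395, 0.131]
tcp_rot: [[0.79, 0.613, -0.006], [0.613, -0.79, 0.008], [0.0, -0.01, -1.0]]
contact_force: [-0.2, -0.1, -0.2]
gripper_width: 0.996
```

```bash
python3 -c "
from h import *
c=load('w17')
for n,u,v,z in [('jarA',259,186,.094),('jarC',206,268,.094),('tinB',370,198,.082),('tinA',364,47,.082),('packed',84,111,.086)]:print(n,ray(c,u,v,z).round(4))"
python3 mv.py .516 -.243 .133 -52.5
```

```text
jarA [ 0.5167 -0.2427  0.094 ]
jarC [ 0.4156 -0.2525  0.094 ]
tinB [ 0.5705 -0.3386  0.082 ]
tinA [ 0.6664 -0.2409  0.082 ]
packed [ 0.475  -0.0777  0.086 ]
t 18.0 pos [ 0.5149 -0.2395  0.131 ] phi -52.2 w 87.7 F [-0.2 -0.1 -0.2] q [-0.11  0.6   0.63  1.92 -0.49  0.79 -0.11]
shift [-0.0016  0.0046 -0.0027] turn [-0.0048 -0.0002  0.0024] dist 0.00414007461725053 deg 0.6194046247949878
```

>>> jog_arm:
  commands:
    - [-0.002, 0.004, -0.003, 0, 0, 0, 0]
    - [-0.002, 0.004, -0.003, 0, 0, 0, 255]
    - [-0.002, 0.004, -0.003, 0, 0, 0, 255]
    - [-0.002, 0.004, -0.003, 0, 0, 0, 255]
    - [-0.002, 0.004, -0.003, 0, 0, 0, 255]

```text
time: 18.5
ee_pos: [0.5159, -0.2429, 0.1341]
tcp_rot: [[0.79, 0.613, -0.004], [0.613, -0.79, 0.008], [0.001, -0.009, -1.0]]
contact_force: [-0.4, -0.5, -0.9]
gripper_width: 0.676
```

>>> jog_arm:
  commands:
    - [0, 0, 0, 0, 0, 0, 255]
    - [0, 0, -0.02, 0, 0, 0, 255]
    - [0, 0, -0.08, 0, 0, 0, 255]
    - [0, 0, -0.14, 0, 0, 0, 255]
    - [0, 0, -0.19, 0, 0, 0, 255]

```text
time: 19.0
ee_pos: [0.5162, -0.2446, 0.2797]
tcp_rot: [[0.791, 0.612, -0.003], [0.612, -0.791, 0.007], [0.002, -0.007, -1.0]]
contact_force: [1.2, 0.3, -1.9]
gripper_width: 0.648
```

```bash
python3 mv.py .6538 -.0161 .28 -52.5
```

```text
t 19.0 pos [ 0.5162 -0.2446  0.2797] phi -52.3 w 57.0 F [ 1.2  0.3 -1.9] q [-0.21  0.41  0.77  1.79 -0.33  1.07 -0.24]
shift [ 0.3315 -0.1287  0.0012] turn [-0.0037 -0.0009  0.0019] dist 0.2667030561589839 deg 0.492960974524353
```

>>> jog_arm:
  commands:
    - [0.331, -0.129, 0, -0.003, 0, 0.002, 255]
    - [0.331, -0.129, 0, -0.003, 0, 0.002, 255]
    - [0.331, -0.129, 0, -0.003, 0, 0.002, 255]
    - [0.331, -0.129, 0, -0.003, 0, 0.002, 255]
    - [0.331, -0.129, 0, -0.003, 0, 0.002, 255]

```text
time: 19.5
ee_pos: [0.6458, -0.028, 0.2819]
tcp_rot: [[0.794, 0.608, 0.001], [0.608, -0.794, 0.002], [0.002, -0.001, -1.0]]
contact_force: [1.1, -0.2, -2.2]
gripper_width: 0.643
```

```bash
python3 mv.py .6538 -.0161 .28 -52.5
```

```text
t 19.5 pos [ 0.6458 -0.028   0.2819] phi -52.5 w 56.6 F [ 1.1 -0.2 -2.2] q [-0.51  0.54  0.71  1.6  -0.38  1.14 -0.63]
shift [ 0.0181 -0.0061  0.0026] turn [-0.0005 -0.0011 -0.0003] dist 0.014435893806672453 deg 0.14546161272327385
```

>>> jog_arm:
  commands:
    - [0.018, -0.006, 0, 0, 0, 0, 255]
    - [0.018, -0.006, 0, 0, 0, 0, 255]
    - [0.018, -0.006, 0, 0, 0, 0, 255]
    - [0.018, -0.006, 0, 0, 0, 0, 255]

```text
time: 19.9
ee_pos: [0.6529, -0.0187, 0.2825]
tcp_rot: [[0.796, 0.606, 0.001], [0.606, -0.796, 0.001], [0.002, -0.0, -1.0]]
contact_force: [0.4, -1.6, -2.5]
gripper_width: 0.646
```

```bash
python3 mv.py .6538 -.0161 .195 -52.5
```

```text
t 19.9 pos [ 0.6529 -0.0187  0.2825] phi -52.7 w 56.9 F [ 0.4 -1.6 -2.5] q [-0.52  0.55  0.71  1.58 -0.38  1.15 -0.64]
shift [ 0.0028 -0.002   0.1166] turn [-0.0002 -0.0008 -0.0019] dist 0.08751102703266223 deg 0.2372644771492596
```

>>> jog_arm:
  commands:
    - [0.003, -0.002, 0.04, 0, 0, -0.002, 255]
    - [0.003, -0.002, 0.08, 0, 0, -0.002, 255]
    - [0.003, -0.002, 0.117, 0, 0, -0.002, 255]
    - [0.003, -0.002, 0.117, 0, 0, -0.002, 255]
    - [0.003, -0.002, 0.117, 0, 0, -0.002, 255]

```text
time: 20.4
ee_pos: [0.6537, -0.0176, 0.1955]
tcp_rot: [[0.795, 0.607, 0.001], [0.607, -0.795, 0.001], [0.001, -0.0, -1.0]]
contact_force: [-0.5, -0.8, -1.3]
gripper_width: 0.644
```

```bash
python3 - <<'E'
from h import *
snap('wrist','w18')
E
python3 mv.py .6538 -.0161 .155 -52.5
```

```text
t 20.45 pos [ 0.6543 -0.0175  0.1964] phi -52.6 w 56.5 F [ 0.2 -0.  -1.7] q [-0.48  0.64  0.66  1.66 -0.45  1.   -0.59]
shift [ 0.0004 -0.0019  0.0552] turn [ 0.0005 -0.0013 -0.0008] dist 0.04142128440661823 deg 0.1853226190521794
```

View pics/w18.png

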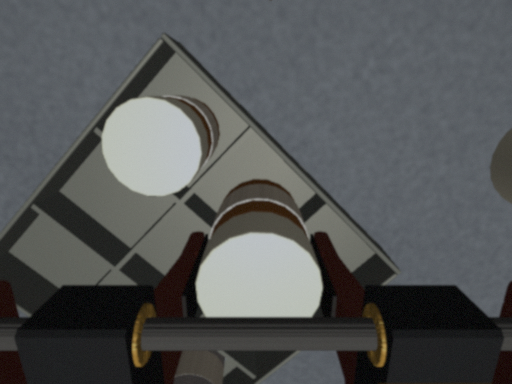

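>>> jog_arm:
  commands:
    - [0.0, -0.002, 0.025, 0, 0, 0, 255]
    - [0.0, -0.002, 0.05, 0, 0, 0, 255]
    - [0.0, -0.002, 0.065, 0, 0, 0, 255]
    - [0.0, -0.002, 0.065, 0, 0, 0, 255]

```text
time: 20.85
ee_pos: [0.6533, -0.0163, 0.1475]
tcp_rot: [[0.794, 0.607, 0.002], [0.607, -0.794, 0.001], [0.002, 0.0, -1.0]]
contact_force: [-0.3, -0.1, -2.3]
gripper_width: 0.646
```

>>> jog_arm:
  commands:
    - [0, 0, 0.004, 0, 0, 0, 255]
    - [0, 0, 0.006, 0, 0, 0, 255]
    - [0, 0, 0.008, 0, 0, 0, 255]

```text
time: 21.15
ee_pos: [0.6537, -0.0164, 0.1422]
tcp_rot: [[0.794, 0.607, 0.003], [0.607, -0.794, 0.001], [0.003, 0.001, -1.0]]
contact_force: [-0.6, -0.1, -2.8]
gripper_width: 0.647
```

>>> jog_arm:
  commands:
    - [0, 0, 0.003, 0, 0, 0, 255]
    - [0, 0, 0.005, 0, 0, 0, 255]

```text
time: 21.35
ee_pos: [0.6539, -0.0164, 0.1386]
tcp_rot: [[0.794, 0.607, 0.004], [0.607, -0.794, 0.001], [0.003, 0.001, -1.0]]
contact_force: [0.3, -0.5, -2.1]
gripper_width: 0.644
```

>>> jog_arm:
  commands:
    - [0, 0, 0.003, 0, 0, 0, 255]
    - [0, 0, 0.003, 0, 0, 0, 255]

```text
time: 21.55
ee_pos: [0.654, -0.0164, 0.1378]
tcp_rot: [[0.794, 0.607, 0.004], [0.607, -0.794, 0.002], [0.004, 0.001, -1.0]]
contact_force: [-4.9, 1.2, 10.1]
gripper_width: 0.645
```

Seated at the expected height. Release and rise, then look at the tins.

>>> jog_arm:
  commands:
    - [0, 0, 0, 0, 0, 0, 150]
    - [0, 0, 0, 0, 0, 0, 0]
    - [0, 0, 0, 0, 0, 0, 0]
    - [0, 0, 0, 0, 0, 0, 0]

```text
time: 21.95
ee_pos: [0.6541, -0.0164, 0.1377]
tcp_rot: [[0.794, 0.607, 0.004], [0.607, -0.794, 0.002], [0.005, 0.001, -1.0]]
contact_force: [0.7, 0.2, 0.7]
gripper_width: 0.877
```

>>> jog_arm:
  commands:
    - [0, 0, -0.02, 0, 0, 0, 0]
    - [0, 0, -0.08, 0, 0, 0, 0]
    - [0, 0, -0.14, 0, 0, 0, 0]
    - [0, 0, -0.2, 0, 0, 0, 0]
    - [0, 0, -0.22, 0, 0, 0, 0]

```text
time: 22.45
ee_pos: [0.6548, -0.0178, 0.309]
tcp_rot: [[0.795, 0.607, 0.012], [0.607, -0.795, 0.002], [0.011, 0.005, -1.0]]
contact_force: [0.6, 0.2, 1.0]
gripper_width: 0.999
```

```bash
python3 mv.py .414 -.253 .30 -52.5;python3 - <<'E'
from h import *
snap('side','s19');snap('top','t19')
E
```

```text
t 22.45 pos [ 0.6548 -0.0178  0.309 ] phi -52.6 w 87.9 F [0.6 0.2 1. ] q [-0.53  0.53  0.72  1.55 -0.37  1.19 -0.65]
shift [-0.4456  0.0544  0.0076] turn [ 0.0027 -0.0053 -0.0012] dist 0.3367644611861666 deg 0.6923082290245518
```

View pics/s19.png

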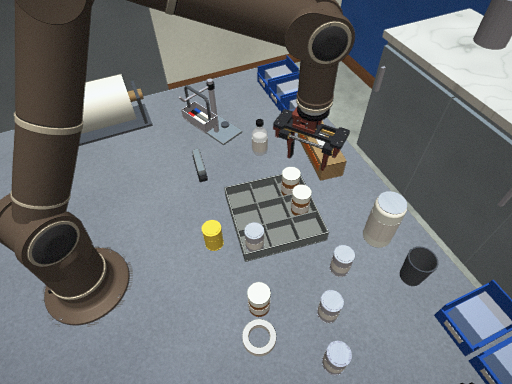

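View pics/t19.png

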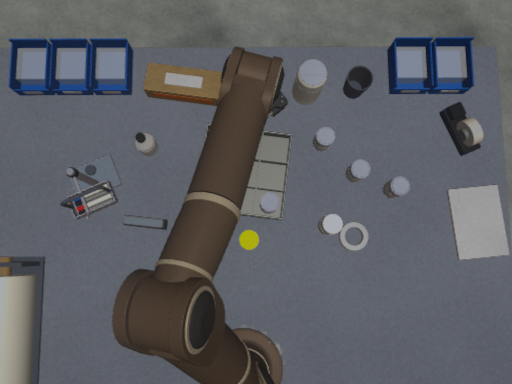

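>>> jog_arm:
  commands:
    - [-0.445, 0.054, 0.005, 0.002, -0.005, 0, 0]
    - [-0.445, 0.054, 0.005, 0.002, -0.005, 0, 0]
    - [-0.445, 0.054, 0.005, 0.002, -0.005, 0, 0]
    - [-0.445, 0.054, 0.005, 0.002, -0.005, 0, 0]
    - [-0.445, 0.054, 0.005, 0.002, -0.005, 0, 0]

```text
time: 23.05
ee_pos: [0.4728, -0.1925, 0.299]
tcp_rot: [[0.794, 0.608, -0.003], [0.608, -0.794, 0.0], [-0.002, -0.002, -1.0]]
contact_force: [0.6, -0.7, 0.2]
gripper_width: 1.0
```

```bash
python3 mv.py .414 -.253 .29 -52.5
```

```text
t 23.05 pos [ 0.4728 -0.1925  0.299 ] phi -52.6 w 88.0 F [ 0.6 -0.7  0.2] q [-0.38  0.27  0.82  1.91 -0.23  1.06 -0.38]
shift [-0.1113  0.0164  0.0122] turn [-0.001   0.0012 -0.0007] dist 0.08484341339619805 deg 0.19577764148296894
```

>>> jog_arm:
  commands:
    - [-0.111, 0.0164, 0.012, 0, 0, 0, 0]
    - [-0.111, 0.0164, 0.012, 0, 0, 0, 0]
    - [-0.111, 0.0164, 0.012, 0, 0, 0, 0]
    - [-0.111, 0.0164, 0.012, 0, 0, 0, 0]

```text
time: 23.45
ee_pos: [0.4134, -0.2527, 0.2893]
tcp_rot: [[0.795, 0.606, -0.004], [0.606, -0.795, 0.001], [-0.003, -0.004, -1.0]]
contact_force: [0.5, -0.1, -0.3]
gripper_width: 1.006
```

```bash
python3 - <<'E'
from h import *
snap('wrist','w20')
E
python3 mv.py .414 -.253 .135 -52.5
```

```text
t 23.5 pos [ 0.4143 -0.252   0.2894] phi -52.6 w 87.8 F [0.6 0.3 0.3] q [-0.28  0.23  0.86  1.98 -0.2   1.02 -0.24]
shift [-0.0006  0.0014  0.2059] turn [-0.0016  0.0015 -0.0004] dist 0.15441530870915238 deg 0.2549367969006081
```

View pics/w20.png

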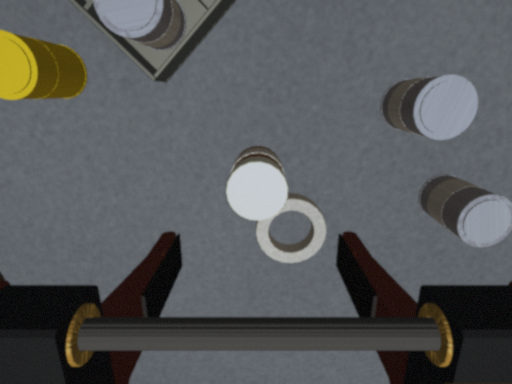

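Jar at (257,190), centred. Down.

>>> jog_arm:
  commands:
    - [-0.001, 0.001, 0.06, 0, 0, 0, 0]
    - [-0.001, 0.001, 0.12, 0, 0, 0, 0]
    - [-0.001, 0.001, 0.18, 0, 0, 0, 0]
    - [-0.001, 0.001, 0.206, 0, 0, 0, 0]
    - [-0.001, 0.001, 0.206, 0, 0, 0, 0]

```text
time: 24.0
ee_pos: [0.4129, -0.251, 0.1318]
tcp_rot: [[0.793, 0.61, -0.01], [0.61, -0.793, 0.003], [-0.007, -0.008, -1.0]]
contact_force: [0.1, 0.4, 1.5]
gripper_width: 1.001
```

```bash
python3 -c "
from h import *
c=load('w20')
print(ray(c,257,190,.094).round(4))"
python3 mv.py .414 -.253 .134 -52.5
```

```text
[ 0.4124 -0.2521  0.094 ]
t 24.0 pos [ 0.4129 -0.251   0.1318] phi -52.4 w 88.1 F [0.1 0.4 1.5] q [-0.09  0.49  0.69  2.12 -0.48  0.7   0.  ]
shift [-0.0005  0.003  -0.0029] turn [-0.0042  0.0034  0.0007] dist 0.003187562777415182 deg 0.6242610063660502
```

>>> jog_arm:
  commands:
    - [0, 0.002, -0.003, -0.004, 0.003, 0, 0]
    - [0, 0.002, -0.003, -0.004, 0.003, 0, 255]
    - [0, 0.002, -0.003, -0.004, 0.003, 0, 255]
    - [0, 0.002, -0.003, -0.004, 0.003, 0, 255]
    - [0, 0.002, -0.003, -0.004, 0.003, 0, 255]

```text
time: 24.5
ee_pos: [0.414, -0.2519, 0.1347]
tcp_rot: [[0.792, 0.61, 0.0], [0.61, -0.792, 0.0], [0.0, -0.0, -1.0]]
contact_force: [-1.8, 2.2, 1.1]
gripper_width: 0.677
```

>>> jog_arm:
  commands:
    - [0, 0, 0, 0, 0, 0, 255]
    - [0, 0, 0, 0, 0, 0, 255]

```text
time: 24.7
ee_pos: [0.414, -0.2518, 0.1347]
tcp_rot: [[0.792, 0.61, 0.0], [0.61, -0.792, 0.0], [0.0, -0.0, -1.0]]
contact_force: [-0.5, -0.4, -3.1]
gripper_width: 0.645
```

>>> jog_arm:
  commands:
    - [0, 0, -0.02, 0, 0, 0, 255]
    - [0, 0, -0.08, 0, 0, 0, 255]
    - [0, 0, -0.14, 0, 0, 0, 255]
    - [0, 0, -0.19, 0, 0, 0, 255]
    - [0, 0, -0.19, 0, 0, 0, 255]

```text
time: 25.2
ee_pos: [0.4155, -0.2534, 0.2812]
tcp_rot: [[0.793, 0.61, 0.008], [0.61, -0.793, -0.001], [0.005, 0.006, -1.0]]
contact_force: [0.6, -0.2, -3.2]
gripper_width: 0.644
```

```bash
python3 mv.py .5816 .0783 .28 -52.5
```

```text
t 25.2 pos [ 0.4155 -0.2534  0.2812] phi -52.4 w 56.7 F [ 0.6 -0.2 -3.2] q [-0.28  0.25  0.88  1.99 -0.23  0.99 -0.21]
shift [ 0.4452 -0.2156  0.0026] turn [ 0.0029 -0.0025  0.0006] dist 0.37099625022179394 deg 0.4454855017250358
```

>>> jog_arm:
  commands:
    - [0.06, -0.03, 0.002, 0, 0, 0, 255]
    - [0.445, -0.216, 0.002, 0, 0, 0, 255]
    - [0.445, -0.216, 0.002, 0, 0, 0, 255]
    - [0.445, -0.216, 0.002, 0, 0, 0, 255]
    - [0.445, -0.216, 0.002, 0, 0, 0, 255]

```text
time: 25.7
ee_pos: [0.5272, -0.0273, 0.2789]
tcp_rot: [[0.793, 0.61, 0.006], [0.61, -0.793, -0.001], [0.004, 0.005, -1.0]]
contact_force: [0.8, 0.3, -1.3]
gripper_width: 0.645
```

```bash
python3 mv.py .5816 .0783 .28 -52.5
```

```text
t 25.7 pos [ 0.5272 -0.0273  0.2789] phi -52.4 w 56.7 F [ 0.8  0.3 -1.3] q [-0.66  0.32  0.77  1.9  -0.26  1.01 -0.68]
shift [ 0.1434 -0.0673 -0.0011] turn [ 0.0024 -0.0021  0.0006] dist 0.11880150751912297 deg 0.37378757590145617
```

>>> jog_arm:
  commands:
    - [0.143, -0.067, -0.001, 0.002, -0.002, 0, 255]
    - [0.143, -0.067, -0.001, 0.002, -0.002, 0, 255]
    - [0.143, -0.067, -0.001, 0.002, -0.002, 0, 255]
    - [0.143, -0.067, -0.001, 0.002, -0.002, 0, 255]
    - [0.143, -0.067, -0.001, 0.002, -0.002, 0, 255]

```text
time: 26.2
ee_pos: [0.5808, 0.0772, 0.2785]
tcp_rot: [[0.793, 0.61, -0.002], [0.61, -0.793, -0.002], [-0.003, 0.001, -1.0]]
contact_force: [0.3, -1.5, -3.6]
gripper_width: 0.641
```

```bash
python3 mv.py .5816 .0783 .195 -52.5
```

```text
t 26.2 pos [0.5808 0.0772 0.2785] phi -52.4 w 56.4 F [ 0.3 -1.5 -3.6] q [-0.75  0.43  0.73  1.76 -0.32  1.07 -0.83]
shift [ 0.002  -0.0006  0.1113] turn [0.0003 0.0013 0.0006] dist 0.0834847458908621 deg 0.16409711512076208
```

>>> jog_arm:
  commands:
    - [0.002, 0, 0.04, 0, 0.001, 0, 255]
    - [0.002, 0, 0.08, 0, 0.001, 0, 255]
    - [0.002, 0, 0.111, 0, 0.001, 0, 255]
    - [0.002, 0, 0.111, 0, 0.001, 0, 255]
    - [0.002, 0, 0.111, 0, 0.001, 0, 255]

```text
time: 26.7
ee_pos: [0.5817, 0.0762, 0.1956]
tcp_rot: [[0.794, 0.608, -0.0], [0.608, -0.794, -0.002], [-0.001, 0.001, -1.0]]
contact_force: [0.8, -0.7, -2.5]
gripper_width: 0.645
```

```bash
python3 - <<'E'
from h import *
snap('wrist','w21')
E
python3 mv.py .5816 .0783 .147 -52.5
```

```text
t 26.75 pos [0.5823 0.0766 0.1964] phi -52.5 w 56.7 F [-0.2 -0.7 -2.7] q [-0.7   0.53  0.67  1.83 -0.4   0.92 -0.76]
shift [ 0.0006 -0.0025  0.0658] turn [ 0.0007 -0.0002 -0.0004] dist 0.0493859475637915 deg 0.09747379648275349
```

View pics/w21.png

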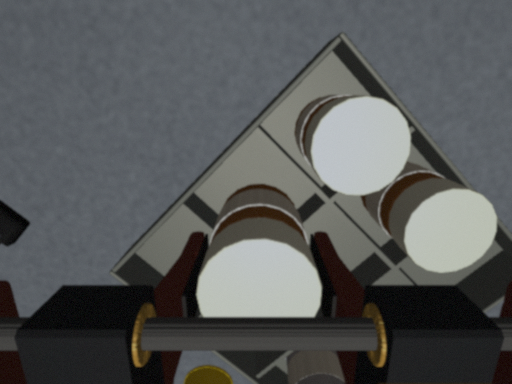

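>>> jog_arm:
  commands:
    - [0.0005, -0.0025, 0.025, 0, 0, 0, 255]
    - [0.0005, -0.0025, 0.05, 0, 0, 0, 255]
    - [0.0005, -0.0025, 0.066, 0, 0, 0, 255]
    - [0.0005, -0.0025, 0.07, 0, 0, 0, 255]

```text
time: 27.15
ee_pos: [0.5814, 0.0781, 0.1437]
tcp_rot: [[0.794, 0.608, 0.001], [0.608, -0.794, -0.001], [0.0, 0.001, -1.0]]
contact_force: [-0.7, 0.4, -2.5]
gripper_width: 0.643
```

>>> jog_arm:
  commands:
    - [0, 0, 0.003, 0, 0, 0, 255]
    - [0, 0, 0.005, 0, 0, 0, 255]
    - [0, 0, 0.006, 0, 0, 0, 255]

```text
time: 27.45
ee_pos: [0.5818, 0.078, 0.1398]
tcp_rot: [[0.794, 0.608, 0.002], [0.608, -0.794, -0.001], [0.001, 0.002, -1.0]]
contact_force: [0.4, -0.2, -2.6]
gripper_width: 0.644
```

>>> jog_arm:
  commands:
    - [0, 0, 0.003, 0, 0, 0, 255]
    - [0, 0, 0.003, 0, 0, 0, 255]

```text
time: 27.65
ee_pos: [0.582, 0.078, 0.1386]
tcp_rot: [[0.794, 0.608, 0.002], [0.608, -0.794, 0.0], [0.002, 0.001, -1.0]]
contact_force: [-3.1, -0.6, 6.2]
gripper_width: 0.645
```

>>> jog_arm:
  commands:
    - [0, 0, 0, 0, 0, 0, 150]
    - [0, 0, 0, 0, 0, 0, 0]
    - [0, 0, 0, 0, 0, 0, 0]
    - [0, 0, 0, 0, 0, 0, 0]

```text
time: 28.05
ee_pos: [0.5823, 0.078, 0.1388]
tcp_rot: [[0.794, 0.608, 0.003], [0.608, -0.794, 0.0], [0.002, 0.002, -1.0]]
contact_force: [0.6, 0.2, 0.4]
gripper_width: 0.874
```

>>> jog_arm:
  commands:
    - [0, 0, -0.02, 0, 0, 0, 0]
    - [0, 0, -0.08, 0, 0, 0, 0]
    - [0, 0, -0.14, 0, 0, 0, 0]
    - [0, 0, -0.2, 0, 0, 0, 0]
    - [0, 0, -0.22, 0, 0, 0, 0]

```text
time: 28.55
ee_pos: [0.5833, 0.0772, 0.3095]
tcp_rot: [[0.795, 0.607, 0.01], [0.607, -0.795, 0.002], [0.009, 0.004, -1.0]]
contact_force: [1.2, 0.4, -1.1]
gripper_width: 0.998
```

```bash
python3 mv.py .56 -.33 .32 -52.5
```

```text
t 28.55 pos [0.5833 0.0772 0.3095] phi -52.6 w 87.8 F [ 1.2  0.4 -1.1] q [-0.77  0.4   0.75  1.72 -0.3   1.12 -0.85]
shift [-0.3542  0.4126 -0.0154] turn [ 0.0022 -0.0045 -0.0011] dist 0.408019878352086 deg 0.5847020732136389
```

>>> jog_arm:
  commands:
    - [-0.354, 0.412, -0.01, 0.002, -0.004, 0, 0]
    - [-0.354, 0.412, -0.01, 0.002, -0.004, 0, 0]
    - [-0.354, 0.412, -0.01, 0.002, -0.004, 0, 0]
    - [-0.354, 0.412, -0.01, 0.002, -0.004, 0, 0]
    - [-0.354, 0.412, -0.01, 0.002, -0.004, 0, 0]

```text
time: 29.05
ee_pos: [0.5678, -0.1733, 0.3118]
tcp_rot: [[0.794, 0.607, 0.001], [0.607, -0.794, 0.001], [0.001, 0.0, -1.0]]
contact_force: [1.1, 0.1, -0.1]
gripper_width: 1.004
```

```bash
python3 mv.py .5695 -.339 .31 -52.5
```

```text
t 29.05 pos [ 0.5678 -0.1733  0.3118] phi -52.6 w 88.4 F [ 1.1  0.1 -0.1] q [-0.35  0.42  0.78  1.7  -0.33  1.15 -0.4 ]
shift [-0.1323  0.1769  0.0022] turn [ 0.0002 -0.0007 -0.0009] dist 0.1656890850752234 deg 0.1354963545882948
```

>>> jog_arm:
  commands:
    - [-0.132, 0.177, 0.002, 0, 0, 0, 0]
    - [-0.132, 0.177, 0.002, 0, 0, 0, 0]
    - [-0.132, 0.177, 0.002, 0, 0, 0, 0]
    - [-0.132, 0.177, 0.002, 0, 0, 0, 0]
    - [-0.132, 0.177, 0.002, 0, 0, 0, 0]

```text
time: 29.55
ee_pos: [0.5679, -0.3429, 0.3103]
tcp_rot: [[0.798, 0.603, 0.0], [0.603, -0.798, -0.001], [-0.001, 0.001, -1.0]]
contact_force: [0.2, -0.3, -0.5]
gripper_width: 0.998
```

```bash
python3 - <<'E'
from h import *
snap('wrist','w22')
E
python3 mv.py .5695 -.339 .125 -52.5
```

```text
t 29.6 pos [ 0.5689 -0.3403  0.3101] phi -52.8 w 88.3 F [ 0.9  0.1 -0.6] q [-0.03  0.56  0.76  1.52 -0.4   1.22 -0.12]
shift [ 0.0015 -0.0009  0.2468] turn [ 0.     -0.0003 -0.0024] dist 0.18508788022364617 deg 0.2792109090698174
```

View pics/w22.png

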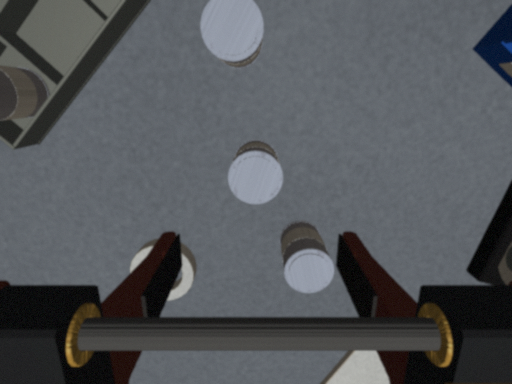

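>>> jog_arm:
  commands:
    - [0.001, -0.001, 0.06, 0, 0, -0.002, 0]
    - [0.001, -0.001, 0.12, 0, 0, -0.002, 0]
    - [0.001, -0.001, 0.18, 0, 0, -0.002, 0]
    - [0.001, -0.001, 0.235, 0, 0, -0.002, 0]
    - [0.001, -0.001, 0.243, 0, 0, -0.002, 0]

```text
time: 30.1
ee_pos: [0.5679, -0.3348, 0.1231]
tcp_rot: [[0.792, 0.61, -0.006], [0.61, -0.792, 0.005], [-0.002, -0.008, -1.0]]
contact_force: [-0.2, 0.2, -1.0]
gripper_width: 0.996
```

```bash
python3 -c "
from h import *
c=load('w22')
for n,u,v in [('B',255.5,177),('C',309,270),('A',232,28)]:print(n,ray(c,u,v,.082).round(4))"
python3 mv.py .5695 -.339 .125 -52.5
```

```text
B [ 0.5697 -0.3393  0.082 ]
C [ 0.5207 -0.4498  0.082 ]
A [ 0.6647 -0.2424  0.082 ]
t 30.1 pos [ 0.5679 -0.3348  0.1231] phi -52.4 w 87.7 F [-0.2  0.2 -1. ] q [ 0.04  0.74  0.64  1.69 -0.54  0.91 -0.01]
shift [-0.0017  0.0057 -0.0026] turn [-0.004   0.0009  0.001 ] dist 0.004839235231259107 deg 0.4843976183123179
```

>>> jog_arm:
  commands:
    - [-0.0015, 0.005, -0.0025, -0.004, 0.001, 0, 0]
    - [-0.0015, 0.005, -0.0025, -0.004, 0.001, 0, 255]
    - [-0.0015, 0.005, -0.0025, -0.004, 0.001, 0, 255]
    - [-0.0015, 0.005, -0.0025, -0.004, 0.001, 0, 255]
    - [-0.0015, 0.005, -0.0025, -0.004, 0.001, 0, 255]

```text
time: 30.6
ee_pos: [0.5698, -0.3388, 0.1262]
tcp_rot: [[0.792, 0.61, 0.002], [0.61, -0.792, -0.0], [0.001, 0.001, -1.0]]
contact_force: [-0.2, -0.2, 0.5]
gripper_width: 0.674
```

>>> jog_arm:
  commands:
    - [0, 0, 0, 0, 0, 0, 255]
    - [0, 0, 0, 0, 0, 0, 255]

```text
time: 30.8
ee_pos: [0.5697, -0.3387, 0.1264]
tcp_rot: [[0.792, 0.61, 0.002], [0.61, -0.792, -0.0], [0.001, 0.002, -1.0]]
contact_force: [0.2, -0.1, -0.9]
gripper_width: 0.607
```

>>> jog_arm:
  commands:
    - [0, 0, -0.02, 0, 0, 0, 255]
    - [0, 0, -0.08, 0, 0, 0, 255]
    - [0, 0, -0.14, 0, 0, 0, 255]
    - [0, 0, -0.2, 0, 0, 0, 255]
    - [0, 0, -0.2, 0, 0, 0, 255]

```text
time: 31.3
ee_pos: [0.5708, -0.3411, 0.2842]
tcp_rot: [[0.793, 0.609, 0.012], [0.61, -0.793, -0.005], [0.006, 0.011, -1.0]]
contact_force: [0.8, 0.0, -1.9]
gripper_width: 0.611
```

```bash
python3 mv.py .5705 -.005 .28 -52.5
```

```text
t 31.3 pos [ 0.5708 -0.3411  0.2842] phi -52.4 w 53.7 F [ 0.8  0.  -1.9] q [-0.02  0.58  0.75  1.56 -0.42  1.16 -0.1 ]
shift [ 0.2729 -0.3556  0.0032] turn [ 0.0057 -0.0029  0.0005] dist 0.33616010811984015 deg 0.7318194243522949
```

>>> jog_arm:
  commands:
    - [0.04, -0.05, 0.003, 0.005, -0.003, 0, 255]
    - [0.273, -0.355, 0.003, 0.005, -0.003, 0, 255]
    - [0.273, -0.355, 0.003, 0.005, -0.003, 0, 255]
    - [0.273, -0.355, 0.003, 0.005, -0.003, 0, 255]
    - [0.273, -0.355, 0.003, 0.005, -0.003, 0, 255]

```text
time: 31.8
ee_pos: [0.5704, -0.0912, 0.2805]
tcp_rot: [[0.793, 0.609, 0.0], [0.609, -0.793, -0.001], [-0.0, 0.001, -1.0]]
contact_force: [0.9, -0.1, -2.2]
gripper_width: 0.61
```

```bash
python3 mv.py .5705 -.005 .28 -52.5
```

```text
t 31.8 pos [ 0.5704 -0.0912  0.2805] phi -52.5 w 53.6 F [ 0.9 -0.1 -2.2] q [-0.5   0.43  0.78  1.78 -0.34  1.07 -0.52]
shift [ 0.0702 -0.0911  0.0006] turn [0.0004 0.0002 0.0003] dist 0.08624978584603255 deg 0.06014010507605439
```

>>> jog_arm:
  commands:
    - [0.07, -0.091, 0, 0, 0, 0, 255]
    - [0.07, -0.091, 0, 0, 0, 0, 255]
    - [0.07, -0.091, 0, 0, 0, 0, 255]
    - [0.07, -0.091, 0, 0, 0, 0, 255]
    - [0.07, -0.091, 0, 0, 0, 0, 255]

```text
time: 32.3
ee_pos: [0.5702, -0.0065, 0.2805]
tcp_rot: [[0.794, 0.608, 0.0], [0.608, -0.794, -0.002], [-0.001, 0.001, -1.0]]
contact_force: [0.8, -0.6, -1.8]
gripper_width: 0.613
```

```bash
python3 mv.py .5705 -.005 .19 -52.5
```

```text
t 32.3 pos [ 0.5702 -0.0065  0.2805] phi -52.6 w 54.0 F [ 0.8 -0.6 -1.8] q [-0.66  0.41  0.78  1.8  -0.33  1.07 -0.68]
shift [ 0.0017 -0.0016  0.1207] turn [ 0.0007  0.0004 -0.0006] dist 0.0905595725493317 deg 0.11088365518059784
```

>>> jog_arm:
  commands:
    - [0.001, -0.001, 0.04, 0, 0, 0, 255]
    - [0.001, -0.001, 0.08, 0, 0, 0, 255]
    - [0.001, -0.001, 0.12, 0, 0, 0, 255]
    - [0.001, -0.001, 0.12, 0, 0, 0, 255]
    - [0.001, -0.001, 0.12, 0, 0, 0, 255]

```text
time: 32.8
ee_pos: [0.5704, -0.0073, 0.191]
tcp_rot: [[0.796, 0.606, -0.0], [0.606, -0.796, -0.002], [-0.002, 0.002, -1.0]]
contact_force: [0.1, -0.1, -2.0]
gripper_width: 0.609
```

```bash
python3 - <<'E'
from h import *
snap('wrist','w23')
E
python3 mv.py .5705 -.005 .137 -52.5
```

```text
t 32.85 pos [ 0.571  -0.007   0.1918] phi -52.7 w 53.7 F [ 0.6  0.2 -2.2] q [-0.59  0.52  0.71  1.88 -0.42  0.9  -0.6 ]
shift [ 0.0011 -0.0028  0.0731] turn [ 0.0013  0.     -0.0016] dist 0.05488283503323047 deg 0.2346336426125146
```

View pics/w23.png

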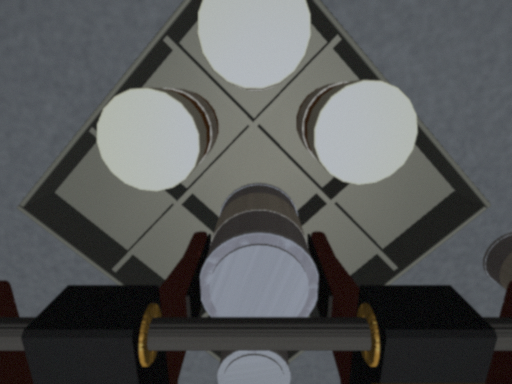

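>>> jog_arm:
  commands:
    - [0.001, -0.003, 0.025, 0.001, 0, -0.002, 255]
    - [0.001, -0.003, 0.05, 0.001, 0, -0.002, 255]
    - [0.001, -0.003, 0.072, 0.001, 0, -0.002, 255]
    - [0.001, -0.003, 0.074, 0.001, 0, -0.002, 255]

```text
time: 33.25
ee_pos: [0.5704, -0.0052, 0.1365]
tcp_rot: [[0.793, 0.609, 0.0], [0.609, -0.793, -0.0], [-0.0, 0.0, -1.0]]
contact_force: [-0.3, 0.7, -1.6]
gripper_width: 0.608
```

>>> jog_arm:
  commands:
    - [0, 0, 0.002, 0, 0, 0, 255]
    - [0, 0, 0.003, 0, 0, 0, 255]
    - [0, 0, 0.004, 0, 0, 0, 255]

```text
time: 33.55
ee_pos: [0.571, -0.0052, 0.1346]
tcp_rot: [[0.793, 0.609, 0.002], [0.609, -0.793, -0.0], [0.001, 0.001, -1.0]]
contact_force: [-0.2, 0.7, -1.5]
gripper_width: 0.612
```

>>> jog_arm:
  commands:
    - [0, 0, 0.003, 0, 0, 0, 255]
    - [0, 0, 0.003, 0, 0, 0, 255]

```text
time: 33.75
ee_pos: [0.5712, -0.0052, 0.1326]
tcp_rot: [[0.793, 0.609, 0.002], [0.609, -0.793, 0.0], [0.002, 0.001, -1.0]]
contact_force: [-0.4, 0.3, -3.0]
gripper_width: 0.607
```

>>> jog_arm:
  commands:
    - [0, 0, 0.003, 0, 0, 0, 255]
    - [0, 0, 0.003, 0, 0, 0, 255]

```text
time: 33.95
ee_pos: [0.5714, -0.0052, 0.1304]
tcp_rot: [[0.793, 0.609, 0.003], [0.609, -0.793, 0.0], [0.002, 0.002, -1.0]]
contact_force: [0.1, 0.0, -1.1]
gripper_width: 0.607
```

>>> jog_arm:
  commands:
    - [0, 0, 0.002, 0, 0, 0, 255]
    - [0, 0, 0.002, 0, 0, 0, 255]

```text
time: 34.15
ee_pos: [0.5715, -0.0052, 0.1303]
tcp_rot: [[0.793, 0.609, 0.003], [0.609, -0.793, 0.001], [0.003, 0.001, -1.0]]
contact_force: [-6.1, 0.9, 15.2]
gripper_width: 0.613
```

Seated at .130 as expected. Release, rise.

>>> jog_arm:
  commands:
    - [0, 0, 0, 0, 0, 0, 150]
    - [0, 0, 0, 0, 0, 0, 0]
    - [0, 0, 0, 0, 0, 0, 0]
    - [0, 0, 0, 0, 0, 0, 0]

```text
time: 34.55
ee_pos: [0.5716, -0.0052, 0.1302]
tcp_rot: [[0.793, 0.609, 0.003], [0.609, -0.793, 0.001], [0.003, 0.001, -1.0]]
contact_force: [0.9, 0.2, 0.3]
gripper_width: 0.842
```

>>> jog_arm:
  commands:
    - [0, 0, -0.02, 0, 0, 0, 0]
    - [0, 0, -0.08, 0, 0, 0, 0]
    - [0, 0, -0.14, 0, 0, 0, 0]
    - [0, 0, -0.2, 0, 0, 0, 0]
    - [0, 0, -0.23, 0, 0, 0, 0]

```text
time: 35.05
ee_pos: [0.5719, -0.0063, 0.3075]
tcp_rot: [[0.794, 0.608, 0.008], [0.608, -0.794, 0.002], [0.008, 0.003, -1.0]]
contact_force: [0.4, -0.1, 0.5]
gripper_width: 1.002
```

```bash
python3 mv.py .5205 -.45 .31 -52.5
```

```text
t 35.05 pos [ 0.5719 -0.0063  0.3075] phi -52.5 w 88.1 F [ 0.4 -0.1  0.5] q [-0.67  0.38  0.8   1.77 -0.31  1.11 -0.69]
shift [-0.4142  0.4279 -0.005 ] turn [ 0.0017 -0.0038 -0.0003] dist 0.4466414563144506 deg 0.4746405545876966
```

>>> jog_arm:
  commands:
    - [-0.414, 0.428, -0.005, 0.002, -0.004, 0, 0]
    - [-0.414, 0.428, -0.005, 0.002, -0.004, 0, 0]
    - [-0.414, 0.428, -0.005, 0.002, -0.004, 0, 0]
    - [-0.414, 0.428, -0.005, 0.002, -0.004, 0, 0]
    - [-0.414, 0.428, -0.005, 0.002, -0.004, 0, 0]

```text
time: 35.55
ee_pos: [0.5423, -0.2557, 0.3081]
tcp_rot: [[0.794, 0.608, 0.0], [0.608, -0.794, -0.0], [0.0, 0.0, -1.0]]
contact_force: [1.1, -0.2, -0.3]
gripper_width: 1.001
```

```bash
python3 mv.py .5205 -.45 .31 -52.5
```

```text
t 35.55 pos [ 0.5423 -0.2557  0.3081] phi -52.5 w 88.1 F [ 1.1 -0.2 -0.3] q [-0.22  0.45  0.82  1.69 -0.35  1.15 -0.23]
shift [-0.1807  0.1879 -0.0025] turn [ 0.0001 -0.0001 -0.0003] dist 0.19555351010142857 deg 0.036940103471588576
```

>>> jog_arm:
  commands:
    - [-0.181, 0.188, -0.0025, 0, 0, 0, 0]
    - [-0.181, 0.188, -0.0025, 0, 0, 0, 0]
    - [-0.181, 0.188, -0.0025, 0, 0, 0, 0]
    - [-0.181, 0.188, -0.0025, 0, 0, 0, 0]
    - [-0.181, 0.188, -0.0025, 0, 0, 0, 0]

```text
time: 36.05
ee_pos: [0.5154, -0.4579, 0.3112]
tcp_rot: [[0.8, 0.6, -0.002], [0.6, -0.8, -0.005], [-0.005, 0.003, -1.0]]
contact_force: [-0.6, -0.5, 0.2]
gripper_width: 1.0
```

```bash
python3 - <<'E'
from h import *
snap('wrist','w24')
E
python3 mv.py .5205 -.45 .125 -52.5
```

```text
t 36.1 pos [ 0.5172 -0.4546  0.3109] phi -52.9 w 87.8 F [0.5 0.1 0.1] q [ 0.17  0.61  0.79  1.45 -0.44  1.26  0.07]
shift [ 0.0077 -0.0026  0.2478] turn [ 0.0008  0.0012 -0.0038] dist 0.18598432916571428 deg 0.46234005341261963
```

View pics/w24.png

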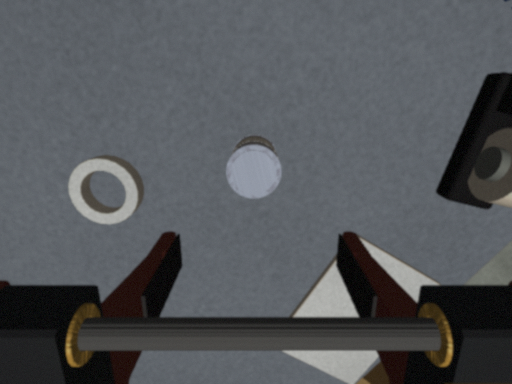

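>>> jog_arm:
  commands:
    - [0.007, -0.0025, 0.06, 0, 0.001, -0.004, 0]
    - [0.007, -0.0025, 0.12, 0, 0.001, -0.004, 0]
    - [0.007, -0.0025, 0.18, 0, 0.001, -0.004, 0]
    - [0.007, -0.0025, 0.235, 0, 0.001, -0.004, 0]
    - [0.007, -0.0025, 0.244, 0, 0.001, -0.004, 0]

```text
time: 36.6
ee_pos: [0.5194, -0.4468, 0.1235]
tcp_rot: [[0.792, 0.611, -0.005], [0.611, -0.792, 0.004], [-0.002, -0.006, -1.0]]
contact_force: [-0.2, 0.8, -0.0]
gripper_width: 0.998
```

```bash
python3 -c "
from h import *
c=load('w24')
print(ray(c,253.5,171,.082).round(4))"
python3 mv.py .5205 -.45 .125 -52.5
```

```text
[ 0.5203 -0.4501  0.082 ]
t 36.6 pos [ 0.5194 -0.4468  0.1235] phi -52.4 w 87.8 F [-0.2  0.8 -0. ] q [ 0.22  0.79  0.67  1.62 -0.57  0.95  0.17]
shift [-0.0015  0.0042 -0.002 ] turn [-0.0031  0.0008  0.0011] dist 0.0036784567585293835 deg 0.38690280405036426
```

>>> jog_arm:
  commands:
    - [-0.0015, 0.004, -0.0025, -0.003, 0.001, 0.001, 0]
    - [-0.0015, 0.004, -0.0025, -0.003, 0.001, 0.001, 255]
    - [-0.0015, 0.004, -0.0025, -0.003, 0.001, 0.001, 255]
    - [-0.0015, 0.004, -0.0025, -0.003, 0.001, 0.001, 255]
    - [-0.0015, 0.004, -0.0025, -0.003, 0.001, 0.001, 255]

```text
time: 37.1
ee_pos: [0.5208, -0.4502, 0.1267]
tcp_rot: [[0.793, 0.609, 0.002], [0.609, -0.793, -0.001], [0.001, 0.002, -1.0]]
contact_force: [-0.2, 0.3, -0.1]
gripper_width: 0.672
```

>>> jog_arm:
  commands:
    - [0, 0, 0, 0, 0, 0, 255]
    - [0, 0, 0, 0, 0, 0, 255]

```text
time: 37.3
ee_pos: [0.5207, -0.4501, 0.1268]
tcp_rot: [[0.793, 0.609, 0.002], [0.609, -0.793, -0.0], [0.001, 0.002, -1.0]]
contact_force: [0.1, 1.0, 2.3]
gripper_width: 0.612
```

>>> jog_arm:
  commands:
    - [0, 0, -0.02, 0, 0, 0, 255]
    - [0, 0, -0.08, 0, 0, 0, 255]
    - [0, 0, -0.14, 0, 0, 0, 255]
    - [0, 0, -0.2, 0, 0, 0, 255]
    - [0, 0, -0.21, 0, 0, 0, 255]

```text
time: 37.8
ee_pos: [0.521, -0.4522, 0.2914]
tcp_rot: [[0.794, 0.608, 0.009], [0.608, -0.794, -0.006], [0.003, 0.01, -1.0]]
contact_force: [0.2, -0.7, -2.4]
gripper_width: 0.61
```

```bash
python3 mv.py .6427 -.0994 .28 -52.5
```

```text
t 37.8 pos [ 0.521  -0.4522  0.2914] phi -52.5 w 53.7 F [ 0.2 -0.7 -2.4] q [ 0.17  0.62  0.78  1.48 -0.45  1.21  0.09]
shift [ 0.4149 -0.2748  0.0137] turn [ 0.0052 -0.0016 -0.0003] dist 0.37339859511984685 deg 0.6199988728449611
```

>>> jog_arm:
  commands:
    - [0.05, -0.033, 0.01, 0.005, 0, 0, 255]
    - [0.415, -0.275, 0.01, 0.005, 0, 0, 255]
    - [0.415, -0.275, 0.01, 0.005, 0, 0, 255]
    - [0.415, -0.275, 0.01, 0.005, 0, 0, 255]
    - [0.415, -0.275, 0.01, 0.005, 0, 0, 255]

```text
time: 38.3
ee_pos: [0.6008, -0.2186, 0.283]
tcp_rot: [[0.794, 0.608, 0.002], [0.608, -0.794, 0.002], [0.003, -0.0, -1.0]]
contact_force: [0.7, -0.0, -3.2]
gripper_width: 0.61
```

```bash
python3 mv.py .6427 -.0994 .28 -52.5
```

```text
t 38.3 pos [ 0.6008 -0.2186  0.283 ] phi -52.6 w 53.7 F [ 0.7 -0.  -3.2] q [-0.26  0.55  0.79  1.62 -0.42  1.15 -0.28]
shift [ 0.141  -0.0922  0.0044] turn [-0.0002 -0.0014 -0.0005] dist 0.12642670656959137 deg 0.17258461330142424
```

>>> jog_arm:
  commands:
    - [0.141, -0.092, 0.002, 0, -0.001, 0, 255]
    - [0.141, -0.092, 0.002, 0, -0.001, 0, 255]
    - [0.141, -0.092, 0.002, 0, -0.001, 0, 255]
    - [0.141, -0.092, 0.002, 0, -0.001, 0, 255]
    - [0.141, -0.092, 0.002, 0, -0.001, 0, 255]

```text
time: 38.8
ee_pos: [0.6425, -0.0988, 0.2813]
tcp_rot: [[0.793, 0.609, -0.001], [0.609, -0.793, 0.0], [-0.001, -0.001, -1.0]]
contact_force: [-0.4, -0.7, -3.2]
gripper_width: 0.608
```

```bash
python3 mv.py .6427 -.0994 .19 -52.5
```

```text
t 38.8 pos [ 0.6425 -0.0988  0.2813] phi -52.5 w 53.5 F [-0.4 -0.7 -3.2] q [-0.44  0.57  0.78  1.59 -0.43  1.16 -0.48]
shift [-0.0002  0.0009  0.1217] turn [-0.0004  0.0003  0.0004] dist 0.09127830512316683 deg 0.07256005088753463
```

>>> jog_arm:
  commands:
    - [0, 0.001, 0.04, 0, 0, 0, 255]
    - [0, 0.001, 0.08, 0, 0, 0, 255]
    - [0, 0.001, 0.12, 0, 0, 0, 255]
    - [0, 0.001, 0.12, 0, 0, 0, 255]
    - [0, 0.001, 0.12, 0, 0, 0, 255]

```text
time: 39.3
ee_pos: [0.6425, -0.1011, 0.1918]
tcp_rot: [[0.794, 0.608, -0.002], [0.608, -0.794, -0.0], [-0.002, -0.001, -1.0]]
contact_force: [0.4, 0.0, -2.5]
gripper_width: 0.61
```

```bash
python3 - <<'E'
from h import *
snap('wrist','w25')
E
python3 mv.py .6427 -.0994 .137 -52.5
```

```text
t 39.35 pos [ 0.6432 -0.101   0.1928] phi -52.6 w 53.8 F [ 1.  -0.7 -2.3] q [-0.4   0.66  0.72  1.67 -0.5   1.   -0.42]
shift [ 0.0008 -0.0021  0.0744] turn [ 0.0003 -0.     -0.0006] dist 0.05581573100369645 deg 0.07740847938901357
```

View pics/w25.png

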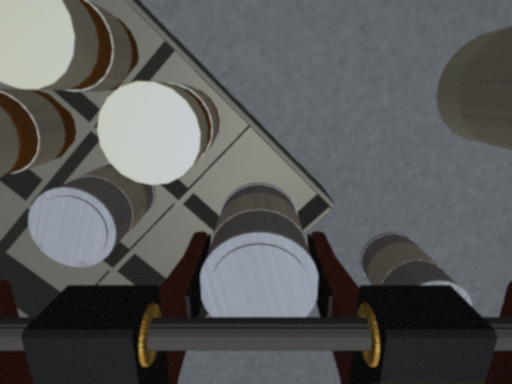

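>>> jog_arm:
  commands:
    - [0.001, -0.002, 0.025, 0, 0, 0, 255]
    - [0.001, -0.002, 0.05, 0, 0, 0, 255]
    - [0.001, -0.002, 0.073, 0, 0, 0, 255]
    - [0.001, -0.002, 0.077, 0, 0, 0, 255]

```text
time: 39.75
ee_pos: [0.6425, -0.0994, 0.1343]
tcp_rot: [[0.794, 0.608, -0.001], [0.608, -0.794, -0.0], [-0.001, -0.0, -1.0]]
contact_force: [0.5, 0.2, -3.4]
gripper_width: 0.612
```

>>> jog_arm:
  commands:
    - [0, 0, 0.003, 0, 0, 0, 255]
    - [0, 0, 0.004, 0, 0, 0, 255]

```text
time: 39.95
ee_pos: [0.6429, -0.0997, 0.1319]
tcp_rot: [[0.794, 0.608, 0.0], [0.608, -0.794, -0.001], [-0.0, 0.001, -1.0]]
contact_force: [0.0, -0.5, -3.8]
gripper_width: 0.61
```

>>> jog_arm:
  commands:
    - [0, 0, 0.003, 0, 0, 0, 255]
    - [0, 0, 0.003, 0, 0, 0, 255]

```text
time: 40.15
ee_pos: [0.6433, -0.0999, 0.1308]
tcp_rot: [[0.794, 0.608, 0.002], [0.608, -0.794, -0.0], [0.001, 0.001, -1.0]]
contact_force: [-1.2, -0.2, 3.0]
gripper_width: 0.607
```

Touched down. Release, rise, go for the last tin.

>>> jog_arm:
  commands:
    - [0, 0, 0, 0, 0, 0, 150]
    - [0, 0, 0, 0, 0, 0, 0]
    - [0, 0, 0, 0, 0, 0, 0]
    - [0, 0, 0, 0, 0, 0, 0]

```text
time: 40.55
ee_pos: [0.6436, -0.1, 0.131]
tcp_rot: [[0.794, 0.608, 0.002], [0.608, -0.794, -0.001], [0.001, 0.002, -1.0]]
contact_force: [0.3, -0.6, 0.5]
gripper_width: 0.843
```

>>> jog_arm:
  commands:
    - [0, 0, -0.02, 0, 0, 0, 0]
    - [0, 0, -0.08, 0, 0, 0, 0]
    - [0, 0, -0.14, 0, 0, 0, 0]
    - [0, 0, -0.2, 0, 0, 0, 0]
    - [0, 0, -0.23, 0, 0, 0, 0]

```text
time: 41.05
ee_pos: [0.644, -0.1009, 0.3091]
tcp_rot: [[0.795, 0.607, 0.008], [0.607, -0.795, -0.001], [0.006, 0.006, -1.0]]
contact_force: [0.7, 0.3, -1.1]
gripper_width: 1.002
```

```bash
python3 mv.py .6655 -.242 .31 -52.5
```

```text
t 41.05 pos [ 0.644  -0.1009  0.3091] phi -52.6 w 88.2 F [ 0.7  0.3 -1.1] q [-0.45  0.54  0.8   1.56 -0.41  1.2  -0.49]
shift [-0.0913  0.1669 -0.0007] turn [ 0.0029 -0.0028 -0.0012] dist 0.1426920160737015 deg 0.4774638461488985
```

>>> jog_arm:
  commands:
    - [-0.091, 0.167, 0, 0.003, -0.003, 0, 0]
    - [-0.091, 0.167, 0, 0.003, -0.003, 0, 0]
    - [-0.091, 0.167, 0, 0.003, -0.003, 0, 0]
    - [-0.091, 0.167, 0, 0.003, -0.003, 0, 0]
    - [-0.091, 0.167, 0, 0.003, -0.003, 0, 0]

```text
time: 41.55
ee_pos: [0.6651, -0.2438, 0.3104]
tcp_rot: [[0.797, 0.604, 0.0], [0.604, -0.797, -0.001], [-0.0, 0.001, -1.0]]
contact_force: [-0.5, 0.1, -0.6]
gripper_width: 1.002
```

```bash
python3 - <<'E'
from h import *
snap('wrist','w26')
E
python3 mv.py .6655 -.242 .125 -52.5
```

```text
t 41.6 pos [ 0.6657 -0.2418  0.3101] phi -52.7 w 88.0 F [ 0.6  0.9 -1.1] q [-0.18  0.65  0.78  1.39 -0.46  1.28 -0.29]
shift [-4.000e-04  2.000e-04  2.468e-01] turn [-0.0002 -0.0001 -0.0014] dist 0.18506644352320406 deg 0.16468109194804023
```

View pics/w26.png

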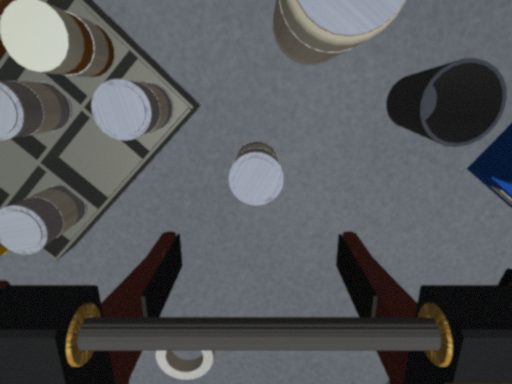

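>>> jog_arm:
  commands:
    - [0, 0, 0.06, 0, 0, -0.001, 0]
    - [0, 0, 0.12, 0, 0, -0.001, 0]
    - [0, 0, 0.18, 0, 0, -0.001, 0]
    - [0, 0, 0.235, 0, 0, -0.001, 0]
    - [0, 0, 0.243, 0, 0, -0.001, 0]

```text
time: 42.1
ee_pos: [0.6639, -0.2376, 0.1228]
tcp_rot: [[0.792, 0.61, -0.008], [0.611, -0.792, 0.004], [-0.004, -0.008, -1.0]]
contact_force: [-0.4, 0.2, 0.2]
gripper_width: 0.998
```

```bash
python3 -c "
from h import *
c=load('w26')
print(ray(c,256,178,.082).round(4))"
python3 mv.py .6655 -.242 .126 -52.5
```

```text
[ 0.6663 -0.2411  0.082 ]
t 42.1 pos [ 0.6639 -0.2376  0.1228] phi -52.4 w 87.8 F [-0.4  0.2  0.2] q [-0.13  0.82  0.67  1.56 -0.58  0.98 -0.2 ]
shift [-0.002   0.0059 -0.0043] turn [-0.004   0.0018  0.0011] dist 0.005654264031688014 deg 0.5123711087964294
```

>>> jog_arm:
  commands:
    - [-0.001, 0.0055, -0.003, -0.004, 0.002, 0.001, 0]
    - [-0.001, 0.0055, -0.003, -0.004, 0.002, 0.001, 255]
    - [-0.001, 0.0055, -0.003, -0.004, 0.002, 0.001, 255]
    - [-0.001, 0.0055, -0.003, -0.004, 0.002, 0.001, 255]
    - [-0.001, 0.0055, -0.003, -0.004, 0.002, 0.001, 255]

```text
time: 42.6
ee_pos: [0.6664, -0.2415, 0.1264]
tcp_rot: [[0.793, 0.609, 0.002], [0.609, -0.793, -0.0], [0.002, 0.001, -1.0]]
contact_force: [-0.1, -0.2, -0.4]
gripper_width: 0.676
```

>>> jog_arm:
  commands:
    - [0, 0, 0, 0, 0, 0, 255]
    - [0, 0, 0, 0, 0, 0, 255]

```text
time: 42.8
ee_pos: [0.6664, -0.2416, 0.1266]
tcp_rot: [[0.793, 0.609, 0.002], [0.609, -0.793, -0.0], [0.002, 0.002, -1.0]]
contact_force: [0.6, 0.5, -2.3]
gripper_width: 0.616
```

>>> jog_arm:
  commands:
    - [0, 0, -0.02, 0, 0, 0, 255]
    - [0, 0, -0.08, 0, 0, 0, 255]
    - [0, 0, -0.14, 0, 0, 0, 255]
    - [0, 0, -0.2, 0, 0, 0, 255]
    - [0, 0, -0.21, 0, 0, 0, 255]

```text
time: 43.3
ee_pos: [0.6672, -0.2434, 0.2916]
tcp_rot: [[0.794, 0.608, 0.011], [0.608, -0.794, -0.003], [0.007, 0.009, -1.0]]
contact_force: [0.4, -0.9, -1.8]
gripper_width: 0.613
```

```bash
python3 mv.py .5594 -.0883 .28 -52.5
```

```text
t 43.3 pos [ 0.6672 -0.2434  0.2916] phi -52.5 w 53.9 F [ 0.4 -0.9 -1.8] q [-0.17  0.66  0.77  1.42 -0.47  1.24 -0.28]
shift [ 0.0116 -0.2517  0.0131] turn [ 0.0047 -0.0034 -0.0003] dist 0.18926391009021903 deg 0.6719744033978888
```

>>> jog_arm:
  commands:
    - [0.0116, -0.06, 0.01, 0.005, -0.003, 0, 255]
    - [0.0116, -0.252, 0.01, 0.005, -0.003, 0, 255]
    - [0.0116, -0.252, 0.01, 0.005, -0.003, 0, 255]
    - [0.0116, -0.252, 0.01, 0.005, -0.003, 0, 255]
    - [0.0116, -0.252, 0.01, 0.005, -0.003, 0, 255]

```text
time: 43.8
ee_pos: [0.5564, -0.0823, 0.2814]
tcp_rot: [[0.79, 0.613, -0.004], [0.613, -0.79, 0.006], [0.001, -0.007, -1.0]]
contact_force: [-0.2, 0.1, -1.6]
gripper_width: 0.61
```

>>> jog_arm:
  commands:
    - [0, 0, 0, 0, 0, 0, 255]
    - [0, 0, 0, 0, 0, 0, 255]

```text
time: 44.0
ee_pos: [0.5565, -0.0824, 0.2816]
tcp_rot: [[0.79, 0.613, -0.003], [0.613, -0.79, 0.006], [0.001, -0.007, -1.0]]
contact_force: [-0.3, 0.4, -1.8]
gripper_width: 0.609
```

```bash
python3 mv.py .5594 -.0883 .19 -52.5
```

```text
t 44.0 pos [ 0.5565 -0.0824  0.2816] phi -52.2 w 53.6 F [-0.3  0.4 -1.8] q [-0.56  0.41  0.84  1.81 -0.35  1.07 -0.5 ]
shift [-0.0019  0.0094  0.122 ] turn [-0.0034 -0.0004  0.003 ] dist 0.09179887072588558 deg 0.5165250093206423
```

>>> jog_arm:
  commands:
    - [-0.002, 0.0094, 0.01, -0.003, 0, 0.003, 255]
    - [-0.002, 0.0094, 0.06, -0.003, 0, 0.003, 255]
    - [-0.002, 0.0094, 0.1, -0.003, 0, 0.003, 255]
    - [-0.002, 0.0094, 0.12, -0.003, 0, 0.003, 255]
    - [-0.002, 0.0094, 0.12, -0.003, 0, 0.003, 255]

```text
time: 44.5
ee_pos: [0.5585, -0.0896, 0.1893]
tcp_rot: [[0.795, 0.607, -0.004], [0.607, -0.795, -0.0], [-0.003, -0.002, -1.0]]
contact_force: [0.0, -0.1, -1.9]
gripper_width: 0.612
```

```bash
python3 - <<'E'
from h import *
snap('wrist','w27')
E
python3 mv.py .5594 -.0883 .136 -52.5
```

```text
t 44.55 pos [ 0.5593 -0.0897  0.191 ] phi -52.6 w 53.7 F [ 0.8  0.  -1.1] q [-0.48  0.53  0.76  1.89 -0.46  0.9  -0.41]
shift [ 0.0013 -0.0013  0.0733] turn [-0.0004  0.0005 -0.001 ] dist 0.054969195823667105 deg 0.13709752397414587
```

View pics/w27.png

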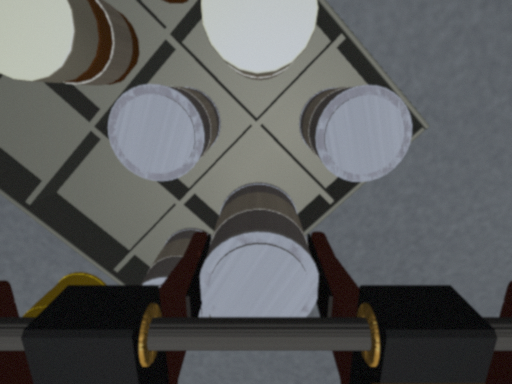

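>>> jog_arm:
  commands:
    - [0.001, -0.001, 0.025, 0, 0, -0.001, 255]
    - [0.001, -0.001, 0.05, 0, 0, -0.001, 255]
    - [0.001, -0.001, 0.071, 0, 0, -0.001, 255]
    - [0.001, -0.001, 0.075, 0, 0, -0.001, 255]

```text
time: 44.95
ee_pos: [0.5593, -0.0887, 0.1341]
tcp_rot: [[0.793, 0.609, -0.002], [0.609, -0.793, -0.0], [-0.002, -0.001, -1.0]]
contact_force: [0.1, -0.1, -2.1]
gripper_width: 0.613
```

>>> jog_arm:
  commands:
    - [0, 0, 0.003, 0, 0, 0, 255]
    - [0, 0, 0.004, 0, 0, 0, 255]

```text
time: 45.15
ee_pos: [0.5598, -0.089, 0.1317]
tcp_rot: [[0.794, 0.608, -0.001], [0.608, -0.794, -0.0], [-0.001, -0.001, -1.0]]
contact_force: [-0.9, 0.4, -1.5]
gripper_width: 0.612
```

>>> jog_arm:
  commands:
    - [0, 0, 0.003, 0, 0, 0, 255]
    - [0, 0, 0.003, 0, 0, 0, 255]

```text
time: 45.35
ee_pos: [0.5602, -0.0892, 0.1304]
tcp_rot: [[0.794, 0.608, 0.0], [0.608, -0.794, 0.0], [0.0, 0.0, -1.0]]
contact_force: [-1.7, 0.3, 4.2]
gripper_width: 0.61
```

>>> jog_arm:
  commands:
    - [0, 0, 0, 0, 0, 0, 150]
    - [0, 0, 0, 0, 0, 0, 0]
    - [0, 0, 0, 0, 0, 0, 0]
    - [0, 0, 0, 0, 0, 0, 0]

```text
time: 45.75
ee_pos: [0.5604, -0.0892, 0.1305]
tcp_rot: [[0.794, 0.609, 0.001], [0.609, -0.794, 0.0], [0.0, 0.0, -1.0]]
contact_force: [0.2, 0.0, -0.5]
gripper_width: 0.842
```

>>> jog_arm:
  commands:
    - [0, 0, -0.02, 0, 0, 0, 0]
    - [0, 0, -0.08, 0, 0, 0, 0]
    - [0, 0, -0.14, 0, 0, 0, 0]
    - [0, 0, -0.2, 0, 0, 0, 0]
    - [0, 0, -0.26, 0, 0, 0, 0]

```text
time: 46.25
ee_pos: [0.5598, -0.0897, 0.3285]
tcp_rot: [[0.794, 0.608, 0.001], [0.608, -0.794, -0.0], [0.001, 0.001, -1.0]]
contact_force: [1.6, 1.2, -0.1]
gripper_width: 0.996
```

```bash
python3 mv.py .45 -.3 .4 -52.5
```

```text
t 46.25 pos [ 0.5598 -0.0897  0.3285] phi -52.6 w 87.6 F [ 1.6  1.2 -0.1] q [-0.59  0.37  0.88  1.75 -0.31  1.16 -0.54]
shift [-0.2866  0.1339 -0.0955] turn [ 0.0004 -0.0004 -0.0007] dist 0.2478051343367915 deg 0.10142428677590082
```

Back off and look over everything.

>>> jog_arm:
  commands:
    - [-0.286, 0.134, -0.095, 0, 0, 0, 0]
    - [-0.286, 0.134, -0.095, 0, 0, 0, 0]
    - [-0.286, 0.134, -0.095, 0, 0, 0, 0]
    - [-0.286, 0.134, -0.095, 0, 0, 0, 0]
    - [-0.286, 0.134, -0.095, 0, 0, 0, 0]

```text
time: 46.75
ee_pos: [0.4486, -0.3017, 0.4015]
tcp_rot: [[0.795, 0.607, 0.003], [0.607, -0.795, -0.0], [0.002, 0.002, -1.0]]
contact_force: [0.5, -0.6, -0.7]
gripper_width: 0.999
```

Run:
```python
from h import *
snap('side','s30');snap('top','t30');crop('s30','s30c',160,70,360,270,3);crop('t30','t30c',50,115,310,255,3)
```

```text
(no output)
```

View pics/s30.png

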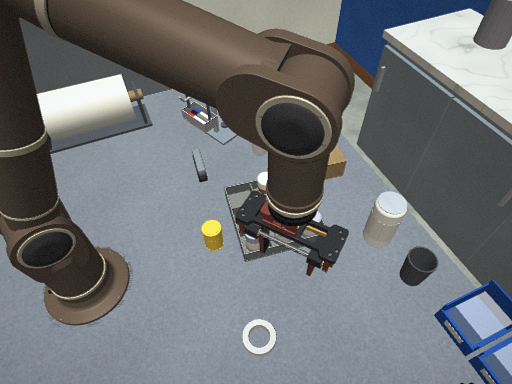

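View pics/s30c.png

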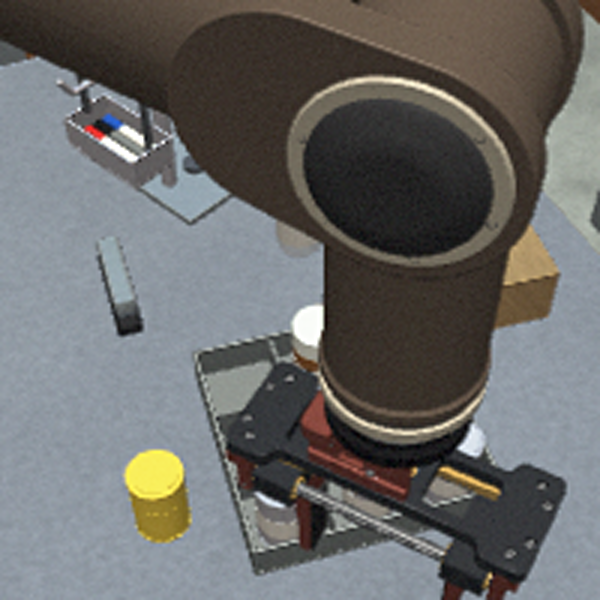

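View pics/t30c.png

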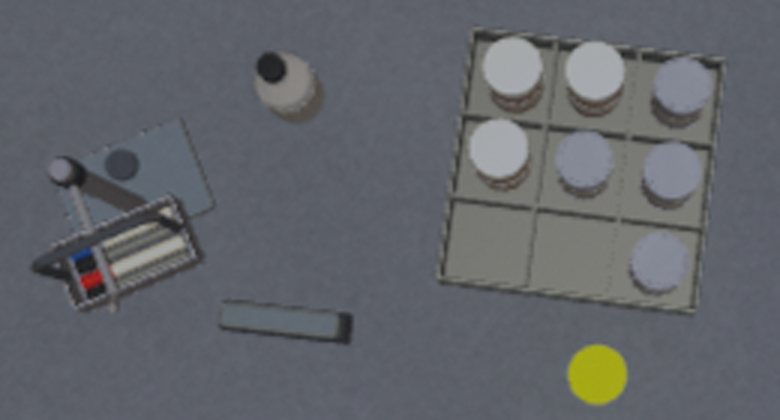

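```bash
python3 mv.py .42 .12 .45 -30
```

```text
t 46.85 pos [ 0.4457 -0.3069  0.4032] phi -53.2 w 88.2 F [-0.2 -0.4  0.1] q [-0.27  0.26  0.99  1.7  -0.23  1.29 -0.17]
shift [ 0.3135 -0.4761 -0.0646] turn [ 0.003  -0.0003 -0.2026] dist 0.43022688106020857 deg 23.221890213099815
```

>>> jog_arm:
  commands:
    - [0.05, -0.07, -0.065, 0, 0, -0.1, 0]
    - [0.313, -0.476, -0.065, 0, 0, -0.2, 0]
    - [0.313, -0.476, -0.065, 0, 0, -0.2, 0]
    - [0.313, -0.476, -0.065, 0, 0, -0.2, 0]
    - [0.313, -0.476, -0.065, 0, 0, -0.2, 0]

```text
time: 47.35
ee_pos: [0.4315, -0.0621, 0.4431]
tcp_rot: [[0.505, 0.863, 0.007], [0.863, -0.505, -0.003], [0.001, 0.007, -1.0]]
contact_force: [1.7, 0.4, -0.3]
gripper_width: 1.003
```

>>> jog_arm:
  commands:
    - [0.1, -0.2, -0.03, 0, 0, 0, 0]
    - [0.2, -0.32, -0.05, 0, 0, 0, 0]
    - [0.2, -0.32, -0.05, 0, 0, 0, 0]
    - [0.2, -0.32, -0.05, 0, 0, 0, 0]
    - [0.2, -0.32, -0.05, 0, 0, 0, 0]

```text
time: 47.85
ee_pos: [0.315, 0.1563, 0.4754]
tcp_rot: [[0.506, 0.863, 0.008], [0.863, -0.506, -0.001], [0.003, 0.008, -1.0]]
contact_force: [1.6, -0.1, 0.6]
gripper_width: 0.998
```

Run:
```python
from h import *
snap('side','s31');crop('s31','s31c',160,70,360,270,3)
```

```text
(no output)
```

View pics/s31c.png

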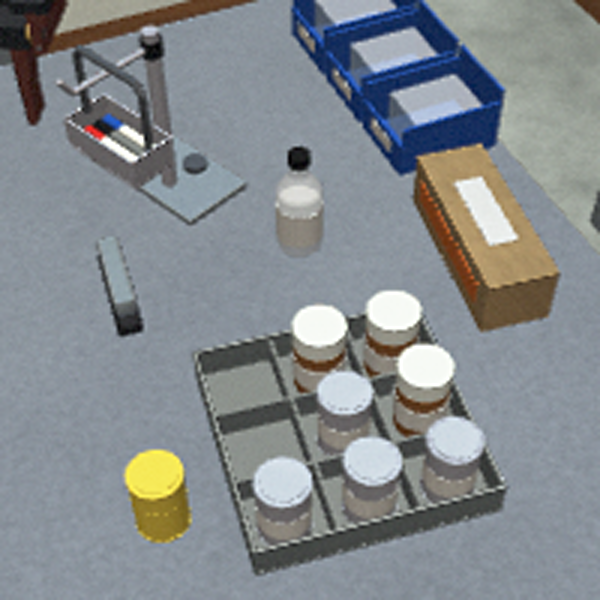

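The caddy hangs on the rod at upper left of the picture. All six containers stand upright in separate cells next to the packed tin, and the robot touches nothing. Handing in.

>>> jog_arm:
  commands:
    - [0, 0, 0, 0, 0, 0, 0]
    - [0, 0, 0, 0, 0, 0, 0]

```text
time: 48.1
ee_pos: [0.3116, 0.163, 0.4763]
tcp_rot: [[0.498, 0.867, 0.008], [0.867, -0.498, 0.001], [0.005, 0.006, -1.0]]
contact_force: [1.0, -0.5, -0.5]
gripper_width: 1.002
```

```bash
python3 -c "
from h import *
s=readout.sense();print(s['time'],np.abs(s['dq']).max());print(robot.close_job())"
```

```text
48.1 0.03928632846019353
the job is handed in; nothing more can be done
None
```

I hung the marker caddy by its handle on the middle of the hook's rod. Then I stood all six loose containers (three jars, three tins) upright on the floors of six separate cells, and handed the job in at 48.1 s.

- **Final pictures:** the last top and side views show the caddy hanging free and seven upright containers in seven cells, counting the packed tin, which I left in place. The gel bottle, stapler, tape and yellow tin look untouched. Each touchdown came at about the height expected for the cell floor, except the first jar, described next.
- **First jar:** on its first lowering it touched a divider at about 25 N, because the arm had drifted about 9 mm off. I raised it, re-centred it and lowered it again. It had slipped about 6 mm in the grip, so it touched down lower than planned, reading about 31 N while still held. It shows upright in its cell afterwards.
- **Knocked tin:** one tin had been moved about 3 cm aside during the run. I measured its position again before picking it up.
- **Measurement disagreement:** the crate's outer corners differed by about 2–3 pixels (a few mm) between my fits. The cell clearances covered this.

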